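# Turn a coated die plate over and stack it on the setting fixture

## Task

The steel plate lies blue-coated face up on the yellow block: stand it on edge in the slot of the orange rack and let go, then take it again and lay it bare steel face up over the post of the green fixture, flat on the green block and lined up with it. Then thread the plain aluminium spacer down the post fully home on the plate, and after it the red collar fully home on the spacer. Leave the wrench, screwdriver, oil bottle, try square and stack of dark blanks where they are.

Things in the scene. Friction and masses are not known exactly. Their poses are not given: they have to be found in the camera images.
- plate: Loose steel plate, 60 mm wide (its x) by 100 mm long (its y) by 8 mm thick (its z), 0.34 kg, with a 26 mm through hole at its centre. Origin at the centre of the solid (mid-thickness, on the hole's axis). Its +z face is coated blue, its -z face is bare steel. At the start it lies flat, +z up, on the infeed block.
- infeed_block: Fixed narrow block the plate starts on: yellow foot 40 x 80 x 12 mm, wooden top 36 mm (x) by 70 mm (y), top 40 mm above the bench. Origin at the bench, under its centre; the plate overhangs it by 12 mm on each x side and 15 mm on each y side.
- rack: Fixed rack: black foot 80 x 90 x 10 mm and two orange walls, each 70 mm long (along its x), 18 mm thick (along y) and 25 mm high, whose tops are 35 mm above the bench. Between them runs a slot along the rack's x axis, 14 mm wide, 25 mm deep, open at both ends. Origin at the bench under its centre, z up.
- slot (a point): Centre of the slot's floor, 10 mm above the bench, axes as the rack's. A plate that stands on a 60 mm edge in the slot has its centre about 50 mm above this point, and may lean by about 0.25 rad.
- fixture: Fixed setting fixture: dark steel foot 110 mm (x) by 140 mm (y) by 10 mm, on it a green block 40 mm (x) by 80 mm (y) whose top is 40 mm above the bench, and in the block's middle an upright steel post of 18 mm diameter that rises 60 mm above the green block (its last 6 mm tapered). Origin at the bench under its centre, z up. The plate's 100 mm length goes along the fixture's y.
- seat (a point): Foot of the post: the centre of the green block's top face, 40 mm above the bench, axes as the fixture's.
- spacer: Loose plain aluminium ring (pale silver, looks almost white), 58 mm outside, 25 mm bore, 26 mm high, 0.16 kg. Origin at the centre of its underside, z along its axis, up at the start.
- spacer_mid (a point): Centre of the spacer (13 mm above its underside).
- collar: Loose red ring, 58 mm outside, 25 mm bore, 18 mm high, 0.10 kg. Origin at the centre of its underside, z along its axis, up at the start.
- collar_mid (a point): Centre of the red collar (9 mm above its underside).
- wrench: Steel wrench, 180 mm long, lying on the bench beyond the work (bystander).
- oil: Yellow oil bottle, 56 mm diameter, 150 mm high, standing at the back of the bench (bystander). Origin under its centre.
- square: Try square: dark wooden stock 22 x 90 x 14 mm and steel blade 120 x 22 x 4 mm along its x, lying near the left of the robot (bystander). Origin under the stock.
- blanks: Stack of dark steel blanks 70 x 100 x 15 mm, lying near the right of the robot (bystander). Origin under its centre.
- driver: Screwdriver, 190 mm long, lying on the bench beyond the work (bystander).
Things that resemble listed ones, but are neither listed nor needed, are in the scene too. Leave any pink or turquoise look-alike of the plate alone. Several things have the shape of the spacer; the one meant has the colours described above.

How it is judged:
By the outcome, as a careful person would: the job done as asked, in the order asked, and still so for the second after the job is handed in, with the robot touching nothing.
It also fails if it takes over 72 s, if anything falls off the work surface, if the arm or the gripper's body presses on something with over 40 N, if the wrist force passes 120 N, or if a joint passes its speed limit or range.

## Robot

A 6-joint arm with a two-finger parallel gripper is mounted at the origin on the work surface. World frame = base frame: x ahead of the robot, y to its left, z up, the work surface at z = 0. Lengths are in mm, angles in rad, forces in N, time in s.
With the tool pointing down it reaches from about 350 to 775 mm from the base axis. Payload 7.3 kg.
Tool frame: the origin (TCP) lies at the very end of the fingers, on their centre line; the grasp point (between the pads) lies 19 mm behind it; x points along the fingers, z is the direction in which the jaws open and shut, and the axes are right-handed (so a half turn about x gives the same grasp; the last joint's range is limited). The gripper opens to 92 mm and grips with 3 to 60 N. Pads are 19 mm wide; open, the fingers measure 130 mm over their backs; the gripper's body (75 mm by 190 mm) begins 47 mm behind the grasp point.
Start: joints at [1.092, 0.342, 1.524, -0, 1.275, -0.146], TCP at [171.499, 496.219, 226.741] pointing down, gripper open.
Joint ranges: [-2.53, 2.53], [-0.77, 2.02], [0.04, 2.7], [-1, 4.14], [0.28, 2.66], [-3.11, 3.11]. Speed limits (rad/s): [2.57, 2.57, 3.14, 3.14, 3.14, 3.14].

## Interface

Orientations are given as [roll, pitch, yaw] about the fixed x, y, z axes, in that order (R = Rz(yaw) Ry(pitch) Rx(roll)).
In Python, from plant import * gives the robot as it stands.
- The arm moves only by the tool carry_out, never from a script. Its argument "rows" is a list of rows, each a list of 4 numbers: the shift along the world's x, y, z in mm, then the turn about the world's z in degrees. In form: [[x, y, z, twist], ...]. A call has 1 to 20 rows; each row is the pose to reach, as a shift and turn from the pose measured when the call began; what a row does not reach only later rows make up. A row lasts 1/12 s, in which the tool goes at most 41.7 mm and 7.16 degrees, less where a joint would pass 70% of its speed; a pose out of reach is approached as far as the arm can. A call with a gripper value outside its range is refused whole. "hand" is the finger opening in mm, from 0 to 91.8, set as the call begins (left out, the last holds). The fingers move at their own pace and stop on an object; the grip force is fixed at half the most. Time passes only in rows, so rows that repeat a pose let the fingers close. It gives the time, the measured TCP pose, the force and the opening at its end, in the units of the state.
- get_obs(): the state, without advancing time (a new reading comes with each control period).
- capture(name): name is "side" or "top"; returns the picture (420x560x3 uint8, red, green, blue); there is no depth.
- camera_info(name): a dict with "camera_matrix" (3x3 intrinsics, pixels), "pose" (4x4, takes a point from camera to world coordinates). Camera axes: x right, y down, z forward; pixel columns grow to the right and rows downward; lengths in mm; the calibration is good to about 2 mm. A picture is of the moment at which its call begins. camera_info takes no time and is no camera call.
- close_job(): hands the job in, once; it reports no verdict.
The state is a dict: "time": time; "joint_positions": joint angles; "dq": joint speeds; "tau": joint torques, N m; "tool_pos": TCP position; "tcp_rot": TCP orientation; "contact_force": force on the tool from outside, world axes, zero at the start; "moment": the same for the moment, N m; "grip_width": finger opening in mm.
Only numpy, scipy, OpenCV 4.12 (cv2) and the standard library are available. Lean on these libraries where they do the work, as an engineer would, in place of code of your own. Each camera call takes 0.05 s, during which the arm holds its last target. There are 200 camera calls.

## Working session

There is one attempt and no reset: what is moved stays moved. The work goes in short steps, Python scripts to look and compute and a tool call to move; the robot and the scene stay as the last step left them, time stands still between calls to the robot, and variables do not carry over. Pictures are saved under pics/ and viewed, about 8 in all and at most 12, crops included, and the job is handed in when it is done.

Besides the shell and the picture viewer there is one more tool, called after "Emit:" in YAML: its name, and indented under it one key for each argument. carry_out: Moves the arm, as the interface text tells. Its arguments: {"type":"object","properties":{"rows":{"type":"array"},"hand":{"type":"number"}},"required":["rows"]}

```bash
mkdir -p pics; ls
cat > h.py <<'E'
from plant import *
import numpy as np, cv2
def snap(cam,name,crop=None,scale=1):
    im=capture(cam); np.save(f'pics/{name}.npy',im)
    out=im if crop is None else im[crop[1]:crop[3],crop[0]:crop[2]]
    if scale!=1: out=cv2.resize(out,None,fx=scale,fy=scale,interpolation=cv2.INTER_CUBIC)
    cv2.imwrite(f'pics/{name}.png',out[:,:,::-1]); return im
def ray(cam,uv):
    i=camera_info(cam);K=np.array(i['camera_matrix']);P=np.array(i['pose'])
    d=P[:3,:3]@np.linalg.solve(K,[uv[0],uv[1],1.]); return P[:3,3],d/np.linalg.norm(d)
def atz(cam,uv,z):
    o,d=ray(cam,uv); return o+d*(z-o[2])/d[2]
def tri(pairs):
    A=np.zeros((3,3));b=np.zeros(3)
    for cam,uv in pairs:
        o,d=ray(cam,uv);M=np.eye(3)-np.outer(d,d);A+=M;b+=M@o
    p=np.linalg.solve(A,b); return p,[np.linalg.norm((np.eye(3)-np.outer(ray(c,u)[1],ray(c,u)[1]))@(p-ray(c,u)[0])) for c,u in pairs]
def proj(cam,p):
    i=camera_info(cam);K=np.array(i['camera_matrix']);P=np.array(i['pose'])
    q=K@(P[:3,:3].T@(np.array(p)-P[:3,3])); return q[:2]/q[2]
E
python3 - <<'E'
from h import *
for c in('side','top'):
    snap(c,c+'0'); i=camera_info(c); print(np.round(i['camera_matrix'],1).tolist(),np.round(i['pose'],3).tolist())
o=get_obs();print(o['tool_pos'],o['tcp_rot'],o['time'],o['grip_width'])
a=cv2.imread('pics/side0.png');b=cv2.imread('pics/top0.png')
E
```

```text
pics
[[467.4, 0.0, 277.0], [0.0, 467.4, 211.4], [0.0, 0.0, 1.0]] [[0.987, -0.104, 0.126, 408.968], [-0.162, -0.538, 0.827, -1047.205], [-0.018, -0.836, -0.548, 733.935], [0.0, 0.0, 0.0, 1.0]]
[[388.4, 0.0, 282.8], [0.0, 388.4, 210.0], [0.0, 0.0, 1.0]] [[-0.024, -0.999, 0.032, 512.801], [-0.999, 0.025, 0.023, -11.726], [-0.024, -0.032, -0.999, 1157.964], [0.0, 0.0, 0.0, 1.0]]
[171.32179191 495.86870139 226.12401164] [ 3.00444654  1.56940211 -2.04074366] 0.1 91.76583617271058
```

View pics/side0.png

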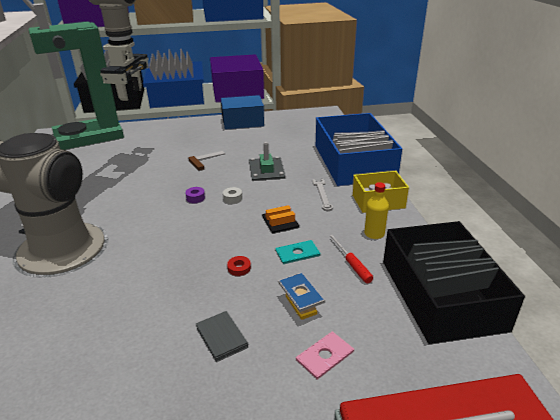

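View pics/top0.png

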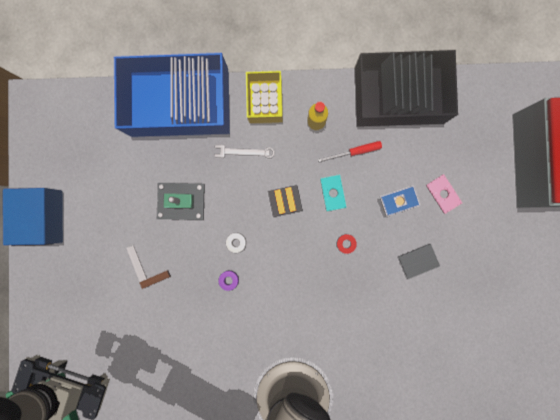

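```bash
cat > seg.py <<'E'
from h import *
def mask(im,f,box):
    hsv=cv2.cvtColor(im,cv2.COLOR_RGB2HSV).astype(int);m=f(*[hsv[:,:,k] for k in range(3)])
    M=np.zeros(m.shape,np.uint8);x0,y0,x1,y1=box;M[y0:y1,x0:x1]=m[y0:y1,x0:x1]
    n,l,s,c=cv2.connectedComponentsWithStats(M,connectivity=8)
    if n<2:return None
    k=1+np.argmax(s[1:,4]);M=(l==k).astype(np.uint8)
    cs,_=cv2.findContours(M,cv2.RETR_EXTERNAL,cv2.CHAIN_APPROX_NONE)
    fill=cv2.drawContours(np.zeros_like(M),cs,-1,1,-1)
    mm=cv2.moments(fill,True); return M,cs[0][:,0,:],np.array([mm['m10'],mm['m01']])/mm['m00'],mm['m00']
blue=lambda h,s,v:(h>98)&(h<122)&(s>110)&(v>60)
red=lambda h,s,v:((h<6)|(h>174))&(s>150)&(v>60)
white=lambda h,s,v:(s<40)&(v>170)
orange=lambda h,s,v:(h>8)&(h<25)&(s>150)&(v>120)
green=lambda h,s,v:(h>60)&(h<90)&(s>60)
def rectw(cam,cont,z):
    w=np.array([atz(cam,p,z)[:2] for p in cont],np.float32)
    r=cv2.minAreaRect(w);return r
E
python3 - <<'E'
from seg import *
T=np.load('pics/top0.npy');S=np.load('pics/side0.npy')
B={'plate':(blue,(375,185,425,220),(270,270,330,320)),'collar':(red,(330,230,365,260),(220,250,260,280)),
'spacer':(white,(220,230,250,256),(218,183,246,206)),'rack':(orange,(268,182,304,220),(260,203,302,230)),'green':(green,(160,190,200,212),(255,150,280,176))}
for n,(f,bt,bs) in B.items():
    a=mask(T,f,bt);b=mask(S,f,bs)
    p,e=tri([('top',a[2]),('side',b[2])])
    print(n,np.round(a[2],1),a[3],np.round(b[2],1),b[3],'tri',np.round(p,1),np.round(e,1))
    z={'plate':48,'collar':18,'spacer':26,'rack':35,'green':40}[n]
    print('   at z',z,'top',np.round(atz('top',a[2],z),1),'side',np.round(atz('side',b[2],z),1),'rect',np.round(np.hstack(rectw('top',a[1],z)),1),np.round(np.hstack(rectw('side',b[1],z)),1))
c1=cv2.resize(T[170:225,265:465],None,fx=4,fy=4,interpolation=2)
c2=cv2.resize(T[165:295,150:260],None,fx=3,fy=3,interpolation=2)
c3=cv2.resize(S[140:300,180:330],None,fx=2.4,fy=2.4,interpolation=2)
out=np.zeros((220+390,800,3),np.uint8);out[:220,:800]=c1;out[220:,:330]=c2;out[220:220+384,340:700]=c3
cv2.imwrite('pics/crop1.png',out[:600,:,::-1])
E
```

```text
plate [400.  200.4] 572.0 [301.  289.9] 770.0 tri [ 567.7 -320.6   46.1] [0.1 0.1]
   at z 48 top [ 567.7 -320.1   48. ] side [ 567.2 -322.6   48. ] rect [ 567.8 -320.1   50.3   90.7   17. ] [ 566.7 -320.2   54.4   93.9   17.2]
collar [346.3 243.5] 262.0 [238.6 265.4] 375.0 tri [ 446.3 -169.8    8.7] [0.4 0.4]
   at z 18 top [ 447.2 -168.6   18. ] side [ 445.5 -181.    18. ] rect [ 447.3 -167.8   52.4   49.5   88.6] [ 446.6 -180.4   71.3   52.6   85.7]
spacer [234.8 242.4] 321.0 [232.  191.5] 147.0 tri [458.2 156.9  23.5] [0. 0.]
   at z 26 top [458.3 156.5  26. ] side [458.  152.7  26. ] rect [458.3 157.   56.9  56.9  82.3] [457.9 153.3  52.1  54.3  78.9]
rack [282.4 212.2] 5.0 [280.8 214.7] 122.0 tri [561.8  12.8  20.7] [18.8 18.8]
   at z 35 top [542.8  15.2  35. ] side [577.  -10.4  35. ] rect [543.4  14.9   2.   10.2  43.6] [575.6 -10.2  75.1  22.8  10.2]
green [177.5 200.5] 389.0 [266.3 164. ] 209.0 tri [585.6 325.8  16.3] [0.2 0.2]
   at z 40 top [584.3 318.8  40. ] side [579.6 280.5  40. ] rect [584.3 318.7  79.2  37.8  88.5] [581.7 289.7 128.3  42.   82.4]
```

View pics/crop1.png

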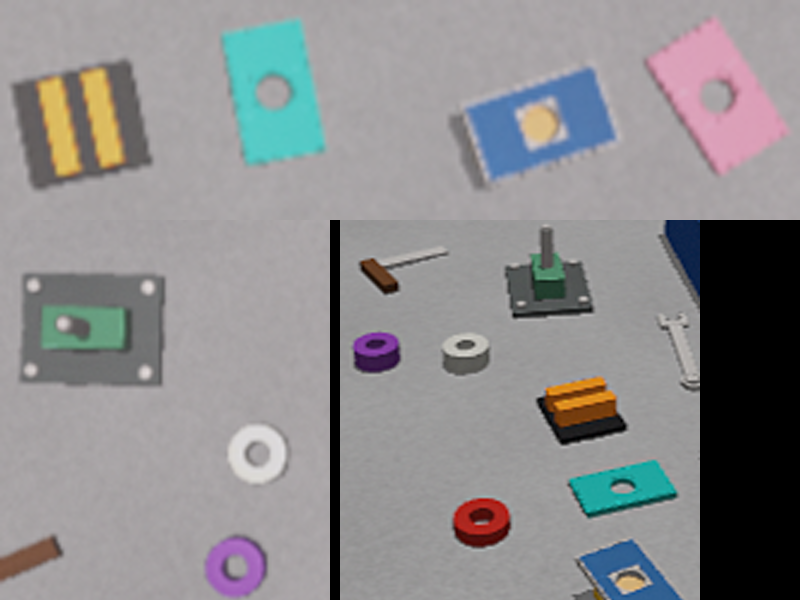

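Run:
```python
from seg import *
T=np.load('pics/top0.npy');S=np.load('pics/side0.npy')
yel=lambda h,s,v:(h>8)&(h<35)&(s>90)&(v>120)
for bx in((265,180,286,220),(284,180,304,220)):
    a=mask(T,yel,bx); print('wall',a[3],np.round(np.hstack(rectw('top',a[1],35)),1),np.round(atz('top',a[2],35),1))
for nm,bx,z in(('rackfoot',(262,178,308,222),10),('fixfoot',(150,178,210,226),10)):
    h=cv2.cvtColor(T,cv2.COLOR_RGB2HSV); 
    a=mask(T,lambda h,s,v:(v<105)|(s>60),bx); print(nm,a[3],np.round(np.hstack(rectw('top',a[1],z)),1))
b=mask(S,yel,(260,203,302,230)); print('side rack',b[3],np.round(b[2],1),np.round(np.hstack(rectw('side',b[1],35)),1),[proj('side',(563,10,z)).round(1) for z in(10,35)])
np.set_printoptions(linewidth=250)
print(cv2.cvtColor(T,cv2.COLOR_RGB2GRAY)[193:209,163:184])
print(cv2.cvtColor(S,cv2.COLOR_RGB2GRAY)[140:156,258:275])
h=cv2.cvtColor(T,cv2.COLOR_RGB2HSV)[185:215,270:300]
```

```text
wall 173.0 [575.1  23.2  71.7  20.2  10.7] [575.2  23.2  35. ]
wall 173.0 [580.6  -8.3  71.7  20.2  10.7] [580.5  -8.2  35. ]
rackfoot 757.0 [577.8   7.2  78.2  86.7  10.4]
fixfoot 458.0 [583.1 324.6  87.4  44.8  88.5]
side rack 123.0 [280.9 214.7] [575.4 -10.1  75.1  23.3  11.2] [array([274.7, 218.8]), array([274.5, 211.2])]
[[108 118 122 121 121 120 119 119 119 121 121 122 119 116 116 113 116 115 114 113 113]
 [106 125 133 133 135 133 131 133 131 134 135 133 131 129 128 127 129 129 127 127 127]
 [105 128 135 136 136 135 134 136 135 136 135 137 136 137 137 137 138 138 137 138 138]
 [106 128 135 136 136 134 130 130 131 128 123 129 133 136 137 139 138 138 139 137 139]
 [108 129 135 136 135 131 139 159 157 135 111 111 113 119 124 130 136 137 138 138 138]
 [108 129 135 135 133 130 174 196 195 168 128  99  92  93  97 110 124 135 138 138 138]
 [114 130 136 135 134 130 190 206 204 180 138 100  91  89  91  91 103 130 138 139 137]
 [110 130 136 137 136 128 176 196 194 164 125  98  89  90  88  86  91 125 138 138 139]
 [111 130 137 138 136 130 142 162 159 134 107  91  89  89  88  86  89 123 13
[... 1057 characters left out ...]
155 158 152 115  75  84  84  80 112 150 157 157 157 155 155]
 [155 155 155 158 151 115  75  83  83  80 113 150 158 156 155 157 154]
 [153 153 155 158 150 115  76  83  85  81 116 152 159 157 156 154 153]
 [155 154 154 156 147 112  75  83  81  80 112 150 157 154 154 155 154]
 [156 155 156 157 152 116  75  82  84  80  97 142 160 158 159 156 155]
 [153 154 156 159 165 137  73  83  84  80 101 144 159 155 156 156 156]
 [156 159 160 161 166 136  73  82  82  79 101 141 159 156 155 156 157]
 [155 156 158 160 163 136  74  82  82  78 101 131 145 157 160 157 157]
 [140 119 122 123 121  99  74  83  83  80  85 103 133 157 159 157 157]
 [148 128 116 114 117 102  75  83  83  81  88 105 111 138 160 159 157]]
```

```bash
cat >> h.py <<'E'
from scipy.spatial.transform import Rotation as Ro
def st():
    o=get_obs();R=Ro.from_euler('xyz',o['tcp_rot']).as_matrix()
    print('t',round(o['time'],2),'p',np.round(o['tool_pos'],1),'jaw yaw',round(np.degrees(np.arctan2(R[1,2],R[0,2])),2),'tilt',np.round(R[:,0],3),'F',np.round(o['contact_force'],1),'w',round(o['grip_width'],1),'q',np.round(o['joint_positions'],2)); return o
E
python3 - <<'E'
from h import *
st()
p,e=tri([('top',(170.5,199)),('side',(265.6,143))]);print(p,e)
print(proj('side',(584.3,318.7,100)),proj('top',(584.3,318.7,100)),proj('top',(584.3,318.7,96)))
E
```

```text
t 0.1 p [171.3 495.9 226.1] jaw yaw 70.93 tilt [-0.001 -0.001 -1.   ] F [-0.7 -0.2  0.6] w 91.8 q [ 1.09  0.34  1.52 -0.    1.28 -0.15]
[585.29062896 322.09751183  94.04069198] [np.float64(0.1645256694016037), np.float64(0.16452566940147748)]
[265.43711063 141.76208346] [171.05006488 199.25739546] [171.50130236 199.34358036]
```

Emit:
carry_out:
  rows:
    - [30,-35,0,-6]
    - [60,-70,0,-12]
    - [90,-105,0,-18]
    - [120,-140,0,-24]
    - [150,-175,0,-30]
    - [180,-210,0,-36]
    - [210,-245,0,-42]
    - [240,-275,0,-48]
    - [265,-305,0,-53.9]
    - [300,-340,0,-53.9]
    - [310,-380,0,-53.9]
    - [318,-420,0,-53.9]
    - [326,-460,0,-53.9]
    - [334,-500,0,-53.9]
    - [342,-540,0,-53.9]
    - [350,-580,0,-53.9]
    - [358,-620,-30,-53.9]
    - [366,-660,-60,-53.9]
    - [374,-700,-90,-53.9]
    - [380,-738,-110,-53.9]
  hand: 91.8

```text
time: 1.77
tool_pos: [543.0, -199.2, 141.9]
tcp_rot: [2.727, 1.569, 3.024]
contact_force: [0.8, -0.4, 0.3]
grip_width: 92.2
```

```bash
python3 -c "
from h import *
st()"
```

```text
t 1.77 p [ 543.  -199.2  141.9] jaw yaw 17.01 tilt [-0.002  0.    -1.   ] F [ 0.8 -0.4  0.3] w 92.2 q [-0.48  0.52  1.49 -0.    1.13 -0.78]
```

Emit:
carry_out:
  rows:
    - [6,-40,-20,0]
    - [13,-82,-50,0]
    - [13,-83,-70,0]
    - [13,-83,-85,0]
    - [13,-83,-100,0]
    - [13,-83,-112,0]
    - [13,-83,-117,0]
    - [13,-83,-117,0]
    - [13,-83,-117,0]
    - [13,-83,-117,0]

```text
time: 2.6
tool_pos: [556.8, -282.3, 26.0]
tcp_rot: [-2.117, 1.57, -1.82]
contact_force: [0.8, -0.1, 0.2]
grip_width: 92.1
```

```bash
python3 -c "
from seg import *
st()
T=snap('top','t1');S=snap('side','s1')
out=np.hstack([cv2.resize(T[165:245,350:450],None,fx=4,fy=4,interpolation=2),cv2.resize(S[230:330,250:350],None,fx=4,fy=3.2,interpolation=2)])
cv2.imwrite('pics/c1.png',out[:,:,::-1])"
```

```text
t 2.6 p [ 556.8 -282.3   26. ] jaw yaw 17.05 tilt [-0.    -0.001 -1.   ] F [ 0.8 -0.1  0.2] w 92.1 q [-0.59  0.73  1.46 -0.    0.96 -0.89]
```

View pics/c1.png

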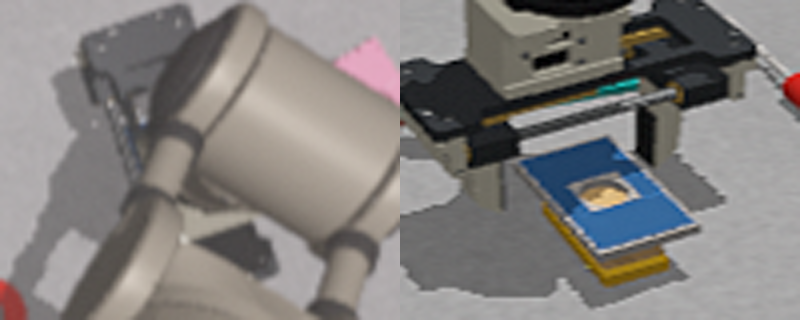

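Emit:
carry_out:
  rows:
    - [0,0,0,0]
    - [0,0,0,0]
    - [0,0,0,0]
    - [0,0,0,0]
    - [0,0,0,0]
    - [0,0,0,0]
    - [0,0,0,0]
    - [0,0,0,0]
    - [0,0,10,0]
    - [0,0,20,0]
    - [0,0,30,0]
    - [0,0,40,0]
    - [0,0,50,0]
    - [0,0,50,0]
  hand: 40

```text
time: 3.87
tool_pos: [558.0, -283.2, 79.2]
tcp_rot: [-1.053, 1.566, -0.756]
contact_force: [0.2, -0.5, -2.6]
grip_width: 59.5
```

```bash
python3 -c "
from seg import *
st()
S=snap('side','s2',(230,210,370,330),4)"
```

```text
t 3.87 p [ 558.  -283.2   79.2] jaw yaw 17.04 tilt [ 0.004 -0.004 -1.   ] F [ 0.2 -0.5 -2.6] w 59.5 q [-0.59  0.66  1.42 -0.    1.06 -0.89]
```

View pics/s2.png

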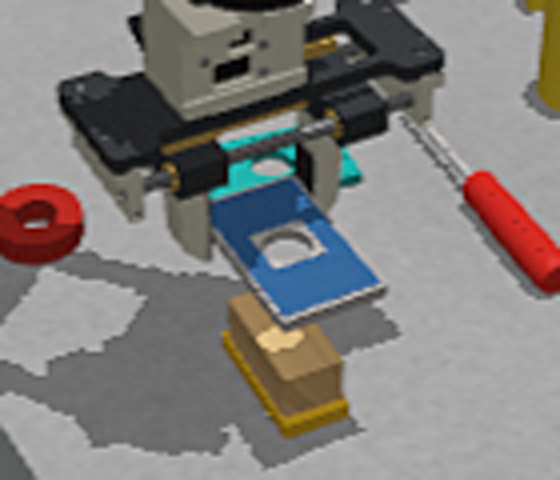

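Emit:
carry_out:
  rows:
    - [0,0,20,0]
    - [0,0,40,0]
    - [0,0,60,0]
    - [0,0,70,0]
    - [0,0,70,0]
    - [0,0,70,0]
    - [0,0,70,0]

```text
time: 4.5
tool_pos: [556.7, -282.4, 146.2]
tcp_rot: [-1.691, 1.57, -1.394]
contact_force: [0.4, 0.6, -3.2]
grip_width: 59.6
```

```bash
cat >> seg.py <<'E'
def tilt(S,box,tp,yaw,L=40,sgn=-1,f=blue):
    """compare blue-mask centroid with the projected one for each tilt"""
    m=mask(S,f,box); print('mask centroid',np.round(m[2],1),m[3])
    u=sgn*np.array([-np.sin(np.radians(yaw)),np.cos(np.radians(yaw)),0])
    for a in range(-30,121,15):
        r=np.radians(a); p=np.array(tp)+[0,0,19]+L*(u*np.cos(r)-np.array([0,0,1])*np.sin(r))
        print(a,np.round(proj('side',p),1),end='; ')
    print()
E
python3 -c "
from seg import *
o=st()
tilt(np.load('pics/s2.npy'),(270,240,340,300),(558,-283.2,79.2),17)
S=snap('side','s3')
tilt(S,(270,210,340,300),o['tool_pos'],17)"
```

```text
t 4.5 p [ 556.7 -282.4  146.2] jaw yaw 17.03 tilt [ 0.    -0.001 -1.   ] F [ 0.4  0.6 -3.2] w 59.6 q [-0.59  0.59  1.35 -0.    1.2  -0.89]
mask centroid [302.1 271.2] 776.0
-30 [301.2 262.4]; -15 [302.  267.1]; 0 [302.3 271.4]; 15 [301.9 274.8]; 30 [301.  277.2]; 45 [299.5 278.3]; 60 [297.6 278.3]; 75 [295.5 277.1]; 90 [293.2 274.7]; 105 [291.  271.5]; 120 [289.  267.6]; 
mask centroid [301.8 245.7] 806.0
-30 [300.8 235.9]; -15 [301.7 240.9]; 0 [302.  245.4]; 15 [301.6 249.2]; 30 [300.6 251.9]; 45 [299.  253.3]; 60 [297.1 253.6]; 75 [294.9 252.5]; 90 [292.6 250.3]; 105 [290.3 247.1]; 120 [288.2 243.2];
```

Emit:
carry_out:
  rows:
    - [0,0,-30,0]
    - [0,0,-60,0]
    - [0,0,-90,0]
    - [0,0,-105,0]
    - [0,0,-112,0]
    - [0,0,-117,0]
    - [0,0,-120,0]
    - [0,0,-120,0]
    - [0,0,-120,0]

```text
time: 5.3
tool_pos: [557.4, -282.9, 27.4]
tcp_rot: [-1.185, 1.568, -0.888]
contact_force: [-1.9, 0.7, -1.2]
grip_width: 59.8
```

Emit:
carry_out:
  rows:
    - [0,0,0,0]
    - [0,0,0,0]
    - [0,0,0,0]
    - [0,0,0,0]
    - [0,0,0,0]
    - [0,0,0,0]
    - [3,-10,3,0]
    - [6,-20,6,0]
    - [9,-30,9,0]
    - [12,-38,11,0]
    - [12,-38,11,0]
    - [12,-38,11,0]
  hand: 91.8

```text
time: 6.3
tool_pos: [569.3, -321.0, 38.2]
tcp_rot: [-1.159, 1.568, -0.862]
contact_force: [-0.8, 0.3, -0.8]
grip_width: 92.0
```

```bash
python3 -c "
from seg import *
o=st()
S=snap('side','s4')
b=mask(S,blue,(270,260,335,330)); print(b[2],b[3],atz('side',b[2],48))"
```

```text
t 6.3 p [ 569.3 -321.    38.2] jaw yaw 17.0 tilt [ 0.002 -0.002 -1.   ] F [-0.8  0.3 -0.8] w 92.0 q [-0.63  0.75  1.36 -0.    1.03 -0.93]
[303.10076336 291.6519084 ] 655.0 [ 570.46995054 -328.66832288   48.        ]
```

Emit:
carry_out:
  rows:
    - [0,0,0,0]
    - [0,0,0,0]
    - [0,0,0,0]
    - [0,0,0,0]
    - [0,0,0,0]
    - [0,0,0,0]
    - [0,0,0,0]
    - [0,0,0,0]
    - [0,0,10,0]
    - [4,-13,18,0]
    - [8,-26,18,0]
    - [12,-40,18,0]
    - [16,-52,18,0]
    - [16,-52,12,0]
    - [16,-52,6,0]
    - [16,-52,2,0]
    - [16,-52,-2,0]
    - [16,-52,-6,0]
    - [16,-52,-9,0]
    - [16,-52,-9,0]
  hand: 40

```text
time: 8.02
tool_pos: [585.0, -372.2, 29.8]
tcp_rot: [-1.378, 1.568, -1.08]
contact_force: [-1.8, -1.3, 3.7]
grip_width: 59.4
```

```bash
python3 -c "
from seg import *
o=st()
S=snap('side','s5',(250,240,370,340),5)"
```

```text
t 8.02 p [ 585.  -372.2   29.8] jaw yaw 17.06 tilt [ 0.001 -0.002 -1.   ] F [-1.8 -1.3  3.7] w 59.4 q [-0.68  0.83  1.22 -0.    1.09 -0.97]
```

View pics/s5.png

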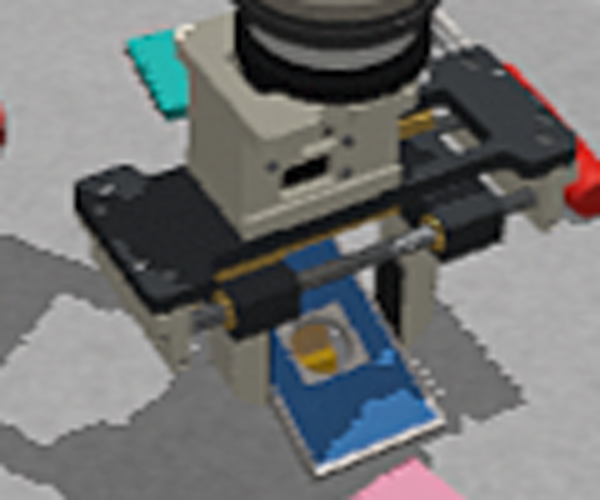

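Emit:
carry_out:
  rows:
    - [0,0,20,0]
    - [0,0,40,0]
    - [0,0,52,0]
    - [-8,26,52,0]
    - [-18,59,52,0]
    - [-28,92,52,0]
    - [-38,124,52,0]
    - [-44,144,45,0]
    - [-44,144,35,0]
    - [-44,144,25,0]
    - [-44,144,23,0]
    - [-44,144,23,0]

```text
time: 9.07
tool_pos: [540.8, -228.7, 51.6]
tcp_rot: [-1.917, 1.569, -1.62]
contact_force: [-0.8, -0.2, -2.0]
grip_width: 59.4
```

```bash
python3 -c "
from seg import *
o=st()
S=snap('side','s6')
tilt(S,(250,220,340,290),o['tool_pos'],17,L=0)
m=mask(S,blue,(240,210,340,300)); r=cv2.minAreaRect(m[1]);print(cv2.boxPoints(r).round(1).tolist())
tp=o['tool_pos']+np.array([0,0,6]); x=np.array([.956,.292,0]);u=np.array([-.292,.956,0])
for a in(15,25,30,35,45):
  d=u*np.cos(np.radians(a))+np.array([0,0,1])*np.sin(np.radians(a)); n=np.cross(x,d)*4
  print(a,[proj('side',tp+n+i*25*x-45*d).round(1).tolist() for i in(-1,1)])
"
```

```text
t 9.07 p [ 540.8 -228.7   51.6] jaw yaw 17.03 tilt [-0.    -0.002 -1.   ] F [-0.8 -0.2 -2. ] w 59.4 q [-0.53  0.64  1.56 -0.    0.94 -0.83]
mask centroid [283.3 262. ] 641.0
-30 [281.1 255.8]; -15 [281.1 255.8]; 0 [281.1 255.8]; 15 [281.1 255.8]; 30 [281.1 255.8]; 45 [281.1 255.8]; 60 [281.1 255.8]; 75 [281.1 255.8]; 90 [281.1 255.8]; 105 [281.1 255.8]; 120 [281.1 255.8]; 
[[264.70001220703125, 252.6999969482422], [284.20001220703125, 241.89999389648438], [300.3999938964844, 271.20001220703125], [281.0, 282.0]]
15 [[280.2, 277.8], [300.2, 270.9]]
25 [[279.9, 279.9], [299.8, 273.0]]
30 [[279.6, 280.7], [299.4, 273.8]]
35 [[279.2, 281.4], [299.0, 274.5]]
45 [[278.4, 282.4], [298.1, 275.5]]
```

Emit:
carry_out:
  rows:
    - [3,-10,0,0]
    - [5,-17,0,0]
    - [7,-23,0,0]
    - [8.5,-28,2,0]
    - [10,-33,4,0]
    - [11.5,-38,6,0]
    - [13,-43,8,0]
    - [14.5,-48,10,0]
    - [16.5,-54,12,0]
    - [17,-56,12,0]
    - [17,-56,12,0]
    - [17,-56,12,0]

```text
time: 10.12
tool_pos: [558.0, -284.9, 64.1]
tcp_rot: [-1.592, 1.569, -1.296]
contact_force: [0.8, -0.1, -3.3]
grip_width: 59.2
```

```bash
python3 -c "
from seg import *
o=st()
S=snap('side','s7',(220,200,360,320),4)"
```

```text
t 10.12 p [ 558.  -284.9   64.1] jaw yaw 17.0 tilt [ 0.001 -0.002 -1.   ] F [ 0.8 -0.1 -3.3] w 59.2 q [-0.59  0.68  1.43 -0.    1.03 -0.89]
```

View pics/s7.png

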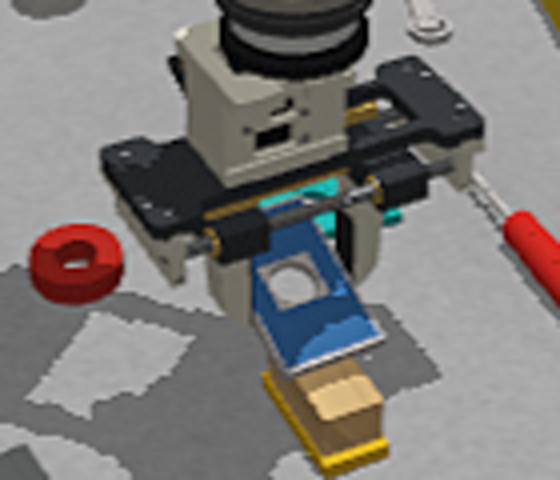

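Emit:
carry_out:
  rows:
    - [-7,24,4,0]
    - [-14,46,4,0]
    - [-17.5,58,0,0]
    - [-17.5,58,-12,0]
    - [-17.5,58,-25,0]
    - [-17.5,58,-25,0]
    - [-14,46,-24,0]
    - [-12.5,41,-22,0]
    - [-10.5,34.5,-15,0]
    - [-9,29.5,-11,0]
    - [-7.5,25,-8,0]
    - [-6,19,-5,0]
    - [-4.5,14,-3,0]
    - [-2.5,7.5,0,0]
    - [-0.5,2,0,0]
    - [0,0,0,0]
    - [0,0,0,0]
    - [0,0,0,0]

```text
time: 11.67
tool_pos: [557.8, -283.9, 64.4]
tcp_rot: [-2.077, 1.571, -1.781]
contact_force: [-1.3, 4.9, -1.1]
grip_width: 59.0
```

```bash
python3 -c "
from seg import *
o=st()
S=snap('side','s8',(220,200,360,320),4)
m=mask(S,blue,(240,210,340,320));print(m[2],m[3])"
```

```text
t 11.67 p [ 557.8 -283.9   64.4] jaw yaw 17.0 tilt [-0. -0. -1.] F [-1.3  4.9 -1.1] w 59.0 q [-0.59  0.68  1.43 -0.    1.03 -0.89]
[293.20512821 271.33333333] 351.0
```

View pics/s8.png

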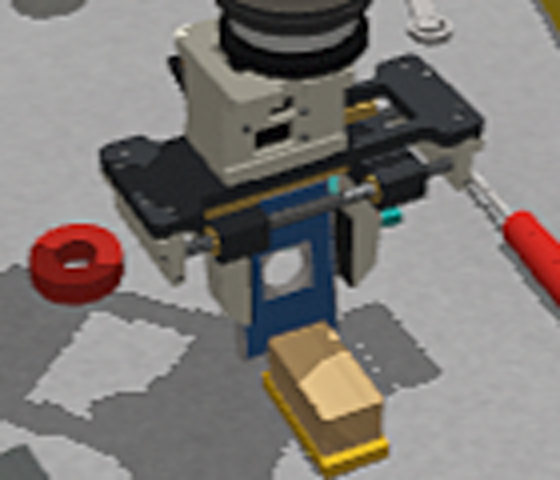

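```bash
python3 -c "
from h import *
S=np.load('pics/s8.npy')
for h in(4,6,8,10): print(h,proj('side',(557.8,-283.9-4,64.4+h)))
g=cv2.cvtColor(S[255:282,278:306],cv2.COLOR_RGB2HSV)[:,:,1]
np.set_printoptions(linewidth=250);print(g)
"
```

```text
4 [293.55195753 272.57345135]
6 [293.55290514 271.86597307]
8 [293.55385482 271.1569583 ]
10 [293.55480656 270.44640202]
[[ 13  39  19  20  25  13  30  20  26   6   4   4   0  13  10  77 125 176 183 182 175 174 166 184  54  27  28  14]
 [ 13  19  26  27  21  30  46  43  35   7   9  14  70 130 174 187 184 181 166 178 185 173 180 186  94  23  34  26]
 [ 20  32  24  39  19  36  18  12  22 113 138 171 189 182 175 168 176 169 166 173 166 164 161 174  94  32   0  22]
 [ 38  53  18  20  19  19  26  28  20 130 172 171 174 178 174 163 180 179 169 178 173 169 162 183  98  19  16  12]
 [  9  36  38  20  35  19  43  10  12 133 172 174 172 170 183 173 188 179 161 172 181 167 176 184 134  91  60  32]
 [ 44  31   9  38  28  29  19   0  41 122 177 177 178 193 180 173 156  80  38  86 194 167 172 185  99  65  55  38]
 [ 26   9  39   9  29  11  10  20  22 135 187 188 174 142  83  42   5  27  31  17 195 177 176 182 105  67  51  26]
 [ 35  49  21  28  20  19  31  64 118 157 128  45  28  26  24   5   8  14  21  21 196 182 174 180 104  62  71  27]
 [ 41  33  20   9  21 125 143 140  91  29  10  12   8   6  
[... 1426 characters left out ...]
   7   3]
 [ 32  32  31  36  36 209 183 180 174 169 172 167 169 177 163 172 168 170 167 169 166 171 172 164 193 133   2   3]
 [ 30  29  32  36  33 196 183 169 171 168 177 168 169 166 168 171 176 169 169 172 170 167 169 169 195 129   0   3]
 [ 32  32  34  36  47 194 178 174 171 166 178 173 170 166 170 166 174 163 174 173 170 177 173 190 192 129   2   6]
 [ 27  32  33  38  49 190 171 170 177 165 168 172 174 170 172 174 166 180 180 183 202 182 151 160 207 133   2   7]
 [  2  20  34  40  33 198 176 169 165 170 177 168 174 167 178 179 182 209 194 168 103  23  71  25 201 146  17   9]
 [  3   9   6  37  97 186 166 168 177 170 180 182 185 192 205 194 159  92  23  58 108 128 130 114  14 154  46   5]]
```

Emit:
carry_out:
  rows:
    - [-2,8,3,0]
    - [-1,30,15,0]
    - [1,60,30,0]
    - [3,90,38,-2]
    - [5,125,38,-6.3]
    - [8,160,38,-6.3]
    - [12,195,38,-6.3]
    - [16,230,38,-6.3]
    - [18,260,38,-6.3]
    - [20,280,38,-6.3]
    - [20,291,38,-6.3]
    - [20,291.5,38,-6.3]
    - [20,291.5,38,-6.3]
    - [20,291.5,38,-6.3]

```text
time: 12.88
tool_pos: [577.8, 6.3, 102.5]
tcp_rot: [-1.514, 1.569, -1.328]
contact_force: [-0.3, 0.3, -3.5]
grip_width: 58.8
```

```bash
python3 -c "
from seg import *
o=st()
S=snap('side','s9',(200,130,340,250),4)
m=mask(S,blue,(240,150,320,225));print(m[2],m[3],cv2.boxPoints(cv2.minAreaRect(m[1])).round(1).tolist())
p=o['tool_pos']; x=np.array([np.cos(np.radians(10.7)),np.sin(np.radians(10.7)),0]);u=np.array([-x[1],x[0],0])
for a in(80,90,100):
  d=u*np.cos(np.radians(a))+np.array([0,0,1])*np.sin(np.radians(a)); n=np.cross(x,d)*4
  print(a,[proj('side',p+[0,0,6]+n+i*30*x-50*d).round(1).tolist() for i in(-1,1)])
print([proj('side',np.array([577.8,7.5,35])+s*35*x+t*7*u).round(1).tolist() for s in(-1,1) for t in(-1,1)])
print([proj('side',np.array([577.8,7.5,35])+s*35*x+t*25*u).round(1).tolist() for s in(-1,1) for t in(-1,1)])
"
```

```text
t 12.88 p [577.8   6.3 102.5] jaw yaw 10.67 tilt [ 0.    -0.001 -1.   ] F [-0.3  0.3 -3.5] w 58.8 q [-0.12  0.56  1.54 -0.    1.04 -0.31]
[279.13627993 186.64640884] 543.0 [[270.0, 170.0], [288.0, 170.0], [288.0, 203.0], [270.0, 203.0]]
80 [[271.0, 208.2], [292.0, 203.8]]
90 [[270.0, 207.0], [290.8, 202.6]]
100 [[268.9, 205.4], [289.7, 201.0]]
[[268.7, 215.1], [267.1, 212.4], [292.9, 209.8], [291.0, 207.3]]
[[271.0, 218.5], [264.9, 209.1], [295.3, 213.2], [288.6, 204.0]]
```

View pics/s9.png

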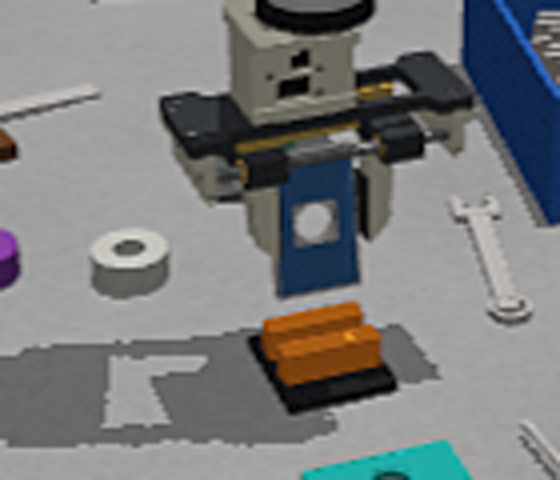

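Emit:
carry_out:
  rows:
    - [0,1.2,-10,0]
    - [0,1.2,-18,0]
    - [0,1.2,-24,0]
    - [0,1.2,-28,0]
    - [0,1.2,-32,0]
    - [0,1.2,-36,0]
    - [0,1.2,-36,0]
    - [0,1.2,-36,0]

```text
time: 13.6
tool_pos: [577.8, 7.3, 66.2]
tcp_rot: [-1.938, 1.57, -1.752]
contact_force: [0.6, -0.7, -2.9]
grip_width: 59.3
```

```bash
python3 -c "
from seg import *
o=st()
S=snap('side','s10',(200,130,340,250),4)
print(o['moment'])
"
```

```text
t 13.6 p [577.8   7.3  66.2] jaw yaw 10.63 tilt [-0.    -0.001 -1.   ] F [ 0.6 -0.7 -2.9] w 59.3 q [-0.12  0.6   1.57 -0.    0.96 -0.3 ]
[-0.0747891   0.05961317 -0.02996904]
```

Emit:
carry_out:
  rows:
    - [0,0,-4,0]
    - [0,0,-8,0]
    - [0,0,-10,0]
    - [0,0,-12,0]
    - [0,0,-12,0]
    - [0,0,-12,0]

```text
time: 14.15
tool_pos: [578.2, 6.9, 54.4]
tcp_rot: [-1.253, 1.569, -1.068]
contact_force: [0.9, -3.6, -4.0]
grip_width: 58.8
```

```bash
python3 -c "
from seg import *
o=st()
S=snap('side','s10',(200,130,340,250),4)
m=mask(S,blue,(240,150,320,225));print(m[2],m[3],cv2.boxPoints(cv2.minAreaRect(m[1])).round(1).tolist())
"
```

```text
t 14.15 p [578.2   6.9  54.4] jaw yaw 10.63 tilt [ 0.001 -0.002 -1.   ] F [ 0.9 -3.6 -4. ] w 58.8 q [-0.12  0.62  1.58 -0.    0.94 -0.3 ]
[279.34782609 200.20594966] 437.0 [[269.1000061035156, 187.1999969482422], [287.29998779296875, 185.89999389648438], [289.20001220703125, 212.8000030517578], [271.0, 214.10000610351562]]
```

View pics/s10.png

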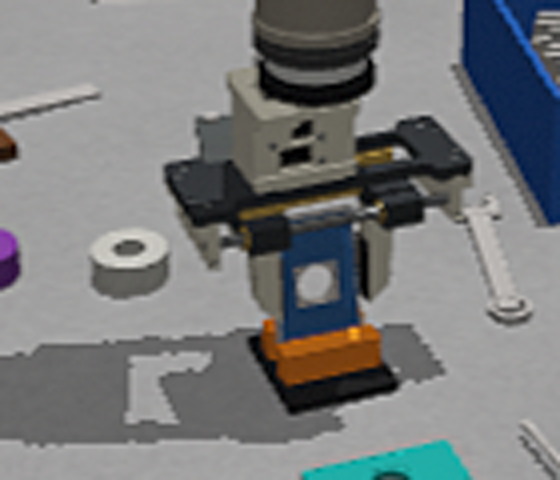

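Emit:
carry_out:
  rows:
    - [0,0.5,-2,0]
    - [0,0.5,-4,0]
    - [0,0.5,-6,0]
    - [0,0.5,-7,0]
    - [0,0.5,-7,0]

```text
time: 14.62
tool_pos: [579.2, 6.4, 48.4]
tcp_rot: [-0.949, 1.566, -0.764]
contact_force: [0.7, -6.9, 2.2]
grip_width: 58.7
```

Emit:
carry_out:
  rows:
    - [0.5,-3,0,0]
    - [1,-6,0,0]
    - [1.5,-8,0,0]
    - [1.5,-9,0,0]
    - [1.5,-9,0,0]

```text
time: 15.03
tool_pos: [580.5, -1.0, 48.6]
tcp_rot: [-0.306, 1.568, -0.121]
contact_force: [-0.8, 5.5, 3.4]
grip_width: 59.0
```

Emit:
carry_out:
  rows:
    - [0,0,0,0]
    - [0,0,0,0]
    - [0,0,0,0]
    - [0,0,0,0]
    - [0,0,0,0]
    - [0,0,0,0]
    - [0,0,20,0]
    - [0,0,50,0]
    - [0,0,85,0]
    - [0,0,90,0]
    - [0,0,90,0]
  hand: 91.8

```text
time: 15.95
tool_pos: [582.1, -1.3, 141.4]
tcp_rot: [-0.32, 1.562, -0.135]
contact_force: [1.0, -0.6, 0.5]
grip_width: 91.7
```

```bash
python3 -c "
from seg import *
o=st()
S=snap('side','s11')
m=mask(S,blue,(240,150,320,225));print(m[2],m[3],cv2.boxPoints(cv2.minAreaRect(m[1])).round(1).tolist())
x=np.array([np.cos(np.radians(10.7)),np.sin(np.radians(10.7)),0]);u=np.array([-x[1],x[0],0])
c0=np.array([577.8,7.5,10.])
for lean in(-14,0,14):
  r=np.radians(lean);d=u*np.sin(r)+np.array([0,0,1])*np.cos(r)  # + leans to +u
  n=-u*np.cos(r)*4+np.array([0,0,1])*4*np.sin(r)
  print(lean,[proj('side',c0+n+i*30*x+100*d).round(1).tolist() for i in(-1,1)],'hole',proj('side',c0+n+50*d).round(1))
cs=np.argwhere(mask(S,blue,(240,150,320,225))[0]); 
M=mask(S,blue,(240,150,320,225))[0]
for c in(270,273,276,279,282,285,288,290): 
  w=np.flatnonzero(M[:,c]); print(c,w.min() if len(w) else None,end=' ')
"
```

```text
t 15.95 p [582.1  -1.3 141.4] jaw yaw 10.6 tilt [ 0.009 -0.001 -1.   ] F [ 1.  -0.6  0.5] w 91.7 q [-0.13  0.52  1.49 -0.    1.12 -0.32]
[278.67664671 199.26147705] 501.0 [[267.79998779296875, 186.6999969482422], [286.79998779296875, 184.6999969482422], [289.6000061035156, 212.10000610351562], [270.6000061035156, 214.10000610351562]]
-14 [[272.5, 196.0], [294.1, 191.5]] hole [282.  207.1]
0 [[269.4, 190.2], [290.7, 186.0]] hole [280.4 204.1]
14 [[266.4, 186.6], [287.4, 182.4]] hole [278.8 202. ]
270 188 273 187 276 187 279 186 282 186 285 185 288 198 290 None
```

```bash
python3 -c "
from seg import *
S=np.load('pics/s11.npy')
x=np.array([np.cos(np.radians(10.7)),np.sin(np.radians(10.7)),0]);u=np.array([-x[1],x[0],0])
a=cv2.resize(S[165:235,245:310],None,fx=8,fy=8,interpolation=2)
c0=np.array([577.8,7.5,10.])
for uc,lean,col in((9,14,(255,255,255)),(-9,-14,(255,0,255))):
  r=np.radians(lean);d=u*np.sin(r)+np.array([0,0,1])*np.cos(r);n=-u*np.cos(r)+np.array([0,0,1])*np.sin(r)
  C=c0+uc*u+[0,0,49.4]
  q=[(proj('side',C+4*n+i*30*x+j*50*d)-[245,165]+.5)*8 for i,j in((-1,-1),(-1,1),(1,1),(1,-1))]
  cv2.polylines(a,[np.array(q,np.int32)],True,col,1)
cv2.imwrite('pics/c11.png',a[:,:,::-1])
"
```

```text
(no output)
```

View pics/c11.png

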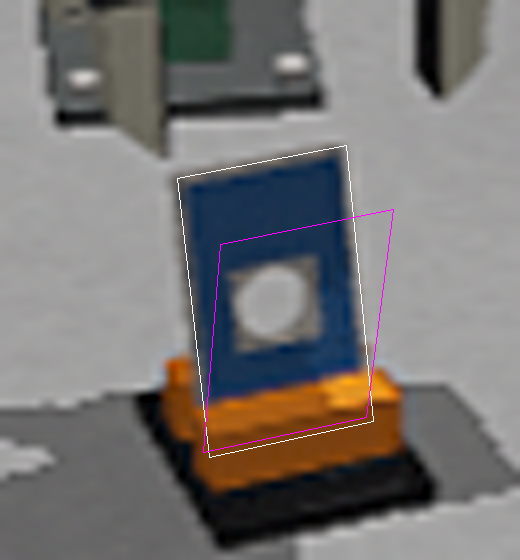

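Emit:
carry_out:
  rows:
    - [-3,9,-20,0]
    - [-6,17.5,-45,0]
    - [-6,17.5,-70,0]
    - [-6,17.5,-82,0]
    - [-6,17.5,-90,0]
    - [-6,17.5,-90,0]
    - [-6,17.5,-90,0]

```text
time: 16.58
tool_pos: [574.5, 16.3, 48.6]
tcp_rot: [-0.333, 1.567, -0.148]
contact_force: [0.9, -0.2, -0.1]
grip_width: 92.0
```

Emit:
carry_out:
  rows:
    - [0,0,0,0]
    - [0,0,0,0]
    - [0,0,0,0]
    - [0,0,0,0]
    - [0,0,0,0]
    - [0,0,0,0]
    - [0,0,0,0]
    - [0,0,0,0]
    - [-0.5,2,10,0]
    - [-1,5,20,0]
    - [-1.5,8,32,0]
    - [-1.5,8,45,0]
    - [-1.5,8,50,0]
    - [-1.5,8,50,0]
  hand: 40

```text
time: 17.75
tool_pos: [573.3, 24.5, 100.1]
tcp_rot: [-0.3, 1.565, -0.115]
contact_force: [-0.3, 0.6, -3.4]
grip_width: 59.9
```

```bash
python3 -c "
from seg import *
o=st()
S=snap('side','s12')
m=mask(S,blue,(240,130,320,225));print(m[2],m[3],cv2.boxPoints(cv2.minAreaRect(m[1])).round(1).tolist())
"
```

```text
t 17.75 p [573.3  24.5 100.1] jaw yaw 10.59 tilt [ 0.005 -0.001 -1.   ] F [-0.3  0.6 -3.4] w 59.9 q [-0.09  0.55  1.56 -0.    1.02 -0.28]
[277.06420546 185.17335474] 623.0 [[265.3999938964844, 168.89999389648438], [284.70001220703125, 166.8000030517578], [288.29998779296875, 201.10000610351562], [269.1000061035156, 203.1999969482422]]
```

Emit:
carry_out:
  rows:
    - [-3,-35,5,2]
    - [-6,-70,5,4]
    - [-10,-105,5,6.4]
    - [-14,-140,5,6.4]
    - [-18,-175,5,6.4]
    - [-22,-210,0,6.4]
    - [-25,-240,-10,6.4]
    - [-26.5,-265,-20,6.4]
    - [-26.5,-276,-30,6.4]
    - [-26.5,-276,-35,6.4]
    - [-26.5,-276,-35,6.4]
    - [-26.5,-276,-35,6.4]

```text
time: 18.8
tool_pos: [546.0, -250.0, 63.4]
tcp_rot: [0.347, 1.568, 0.644]
contact_force: [1.0, 0.6, -4.0]
grip_width: 60.0
```

```bash
python3 -c "
from seg import *
o=st();p=o['tool_pos'];print('Pu',(p[0]-567.7)*-.292+(p[1]+320.4)*.956,'Px',(p[0]-567.7)*.956+(p[1]+320.4)*.292)
"
```

```text
t 18.8 p [ 546.  -250.    63.4] jaw yaw 17.03 tilt [ 0.002  0.002 -1.   ] F [ 1.   0.6 -4. ] w 60.0 q [-0.56  0.64  1.51  0.    0.99 -0.86]
Pu 73.66553997827904 Px -0.18315771111343437
```

Emit:
carry_out:
  rows:
    - [2,-7,0,0]
    - [4,-13,-1,0]
    - [5.5,-18,-1,0]
    - [7,-23,-1,0]
    - [8.5,-28,-1,0]
    - [10,-33,-1,0]
    - [11.5,-38,-1,0]
    - [13,-42,-1,0]
    - [14.5,-47,-1,0]
    - [15.5,-51,-1,0]
    - [17,-56,-2,0]
    - [18.5,-61,-4,0]
    - [19.5,-64,-7,0]
    - [20.5,-67,-10,0]
    - [20.5,-67,-10,0]
    - [20.5,-67,-10,0]

```text
time: 20.13
tool_pos: [566.6, -317.2, 53.3]
tcp_rot: [0.276, 1.568, 0.572]
contact_force: [-0.2, 2.6, -0.9]
grip_width: 58.9
```

```bash
python3 -c "
from seg import *
o=st();p=o['tool_pos'];print('Pu',(p[0]-567.7)*-.292+(p[1]+320.4)*.956)
S=snap('side','s13')
m=mask(S,blue,(240,210,340,300));print('blue',m and (m[2],m[3]))
a=cv2.resize(S[220:320,240:350],None,fx=5,fy=5,interpolation=2)
cv2.imwrite('pics/c13.png',a[:,:,::-1])
print(proj('side',p+[0,0,11]))
np.set_printoptions(linewidth=250)
print(S[255:300:3,280:330:4].tolist()[0:0]); print(cv2.cvtColor(S,cv2.COLOR_RGB2GRAY)[245:305:2,276:330:2])
"
```

```text
t 20.13 p [ 566.6 -317.2   53.3] jaw yaw 17.01 tilt [ 0.002  0.002 -1.   ] F [-0.2  2.6 -0.9] w 58.9 q [-0.63  0.73  1.36  0.    1.05 -0.93]
Pu 3.4071204921242657
blue (array([302.84507042, 272.1971831 ]), 71.0)
[300.28387322 282.47155015]
[]
[[100 102 100 102 109 110  99  98 114 114  92  14  74 111 110 108 109 109 112  39  38  32  60  60  71  49  57]
 [101 100 101 101 109 111  63 103  12   2  12   1  78 101  92 107 108 119 154  80  36  45  61  61  59  48  29]
 [103 100 100 101 109 109 110  96   4  13  40 102 154  95 116 151 152 116 107  72  47  63  50  28  20  24  23]
 [ 89 102  99 102 110 110 109  93 101 167 151 132 146 152 116 105 111 112  98  58  30  21  25  25  30  49  50]
 [ 31  88 101 101 109 108 107 107 127 146 149 115 104 110 112 115  72  17  19  23  28  29  52  53  33  36  35]
 [ 35  37 106 100 111 126 151 147 115 105 109 113 116  69  16  18  17  23  30  47  21  21  34  37  63  60  58]
 [ 37  34  49 103 132 117 105 110 113 115  70  16  20  21  23  26  53  91  95  52  20  23  71  55  61  61  58]
 [ 35  36  33  61 113 113  97  61  16  17  24  23  25  58  92 141 183 176  96 10
[... 1773 characters left out ...]
 109 109 113 111 107 109 112 100]
 [104 106 108 111 112 110 113  60  94 136 132 128 128 127 128 119 125 139 106 112 107 110 109 111 112 111 108]
 [112 107 108 111 111  98 112  84  77 107 134 131 128 127 128 127 120 123 113 109 150 105 107 112 112 109 113]
 [107 107 109 112 110  90 103  88  82  69 129 133 130 127 126 127 122 118 126 115 106 155 107 108 109 110 109]
 [107 107 107 110 110 110  77 115  86  80  84 134 131 129 126 124 126 191 192 196 103 109 108 108 109 111 111]
 [111 110 107 106 107 114 105  98 104  85  78 102 134 131 129 126 202 189 132  78 100 107 107 158 106 111 112]
 [106 110 111 111 110 111 106  88  99  86  82  76 124 134 130 119  77  87  93  84 105 111 109 108 109 112 111]]
```

Emit:
carry_out:
  rows:
    - [0.5,-2,-4,0]
    - [1,-3,-8,0]
    - [1,-3,-12,0]
    - [1,-3,-15,0]
    - [1,-3,-17,0]
    - [1,-3,-18,0]
    - [1,-3,-18,0]

```text
time: 20.77
tool_pos: [567.4, -319.8, 35.1]
tcp_rot: [0.494, 1.568, 0.792]
contact_force: [0.1, 1.7, 1.4]
grip_width: 58.7
```

```bash
python3 -c "
from seg import *
o=st()
S=snap('side','s14')
m=mask(S,blue,(240,230,340,320));print('blue',m and (m[2],m[3]))
# expected flat-plate outline, z=48
x=np.array([.956,.292,0]);u=np.array([-.292,.956,0]);C=np.array([567.7,-320.4,48])
for i,j in((-1,-1),(-1,1),(1,1),(1,-1)): print(proj('side',C+i*30*x+j*50*u).round(1),end='')
a=cv2.resize(S[230:330,250:350],None,fx=6,fy=6,interpolation=2)
cv2.imwrite('pics/c14.png',a[:,:,::-1])
"
```

```text
t 20.77 p [ 567.4 -319.8   35.1] jaw yaw 17.02 tilt [ 0.002  0.002 -1.   ] F [0.1 1.7 1.4] w 58.7 q [-0.63  0.76  1.36  0.    1.02 -0.93]
blue (array([306., 277.]), 1.0)
[299.9 308.9][278.  279.6][302.  271.3][325.3 299.3]
```

View pics/c14.png

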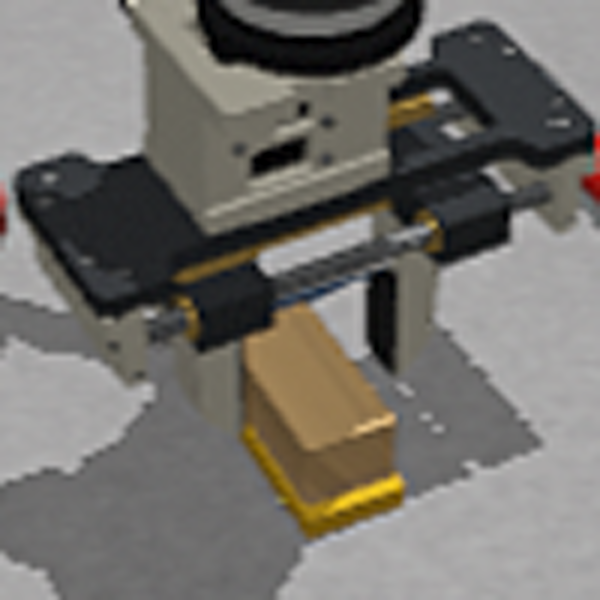

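```bash
cat >> seg.py <<'E'
def cmap(S,x0,y0,x1,y1,sx=1,sy=1):
    h=cv2.cvtColor(S,cv2.COLOR_RGB2HSV).astype(int)
    print('cols',x0,'step',sx)
    for r in range(y0,y1,sy):
        s=''
        for c in range(x0,x1,sx):
            H,Sa,V=h[r,c]
            if Sa>85 and 98<H<125: ch='B'
            elif Sa>150 and (H<6 or H>174): ch='R'
            elif Sa>80 and 8<H<32: ch='y'
            elif Sa>60 and 60<H<98: ch='g'
            else: ch='#' if V<50 else '*' if V<85 else '+' if V<125 else '-' if V<160 else '.' if V<190 else ' '
            s+=ch
        print(r,s)
E
python3 -c "
from seg import *
S=np.load('pics/s14.npy')
cmap(S,276,262,340,312)
p=np.array([567.4,-319.8,35.1]);x=np.array([.956,.292,0]);u=np.array([-.292,.956,0])
for hh in(11,25):
 for b in(0,30,45,60,75,90):
  r=np.radians(b);d=-u*np.sin(r)+np.array([0,0,1])*np.cos(r);print(hh,b,[proj('side',p+[0,0,hh]+i*30*x+j*50*d).round(0).tolist() for i,j in((-1,1),(1,1),(-1,-1),(1,-1))])
"
```

```text
cols 276 step 1
262 ###*+++++++++++--.--++++++++++*####################*************
263 ###*++++++++--.--++++++++++**########yy#########****************
264 #####++++--..-++++++++++*#B#######yyyyyy#####************###****
265 ######++-.-++++++++++**########yyyyyy++*###yyy********#####+-..-
266 ######*+++++++++++**########yyyy--..++++*g#yyyy****########-...-
267 #######*++++++**##B######yyyy+-....-++++*#*++yy############-....
268 #######*+++**#########yyyyy-.......-+++++---.-yy###########-....
269 ####################yyyy--.........-+*+--.-++*yyB##########-....
270 #################yyyy--..........-++***++*++*yyy######g##*+-....
271 ##############yyyy--...........-+************yyy######**+-......
272 ###########yyyyyy-..........-+***********++++*#B#g##*+-.........
273 ########yyyyyyyy*-.......-+***********++++++++*##*+-............
274 #####yyyyyyyy*B##-....-+*******#***+-++++++++++++-..............
275 ###yyyyyyy#B######--++***********++*#B##+++++++-................
276 ##yyyyy*###########**********++++++*####*++++++-................
277 ##B###B#############*******++BB+. .*###g+++++
[... 2515 characters left out ...]
296.0, 292.0], [322.0, 283.0], [281.0, 296.0], [305.0, 288.0]]
11 60 [[298.0, 298.0], [324.0, 289.0], [279.0, 290.0], [303.0, 282.0]]
11 75 [[299.0, 304.0], [325.0, 295.0], [278.0, 285.0], [302.0, 277.0]]
11 90 [[300.0, 309.0], [325.0, 300.0], [278.0, 280.0], [302.0, 272.0]]
25 0 [[288.0, 271.0], [314.0, 262.0], [288.0, 307.0], [313.0, 298.0]]
25 30 [[294.0, 281.0], [320.0, 272.0], [283.0, 297.0], [307.0, 288.0]]
25 45 [[296.0, 287.0], [322.0, 278.0], [281.0, 291.0], [305.0, 283.0]]
25 60 [[298.0, 293.0], [324.0, 284.0], [279.0, 286.0], [303.0, 277.0]]
25 75 [[299.0, 299.0], [325.0, 290.0], [278.0, 280.0], [302.0, 272.0]]
25 90 [[300.0, 304.0], [325.0, 295.0], [278.0, 275.0], [302.0, 267.0]]
```

Emit:
carry_out:
  rows:
    - [0,0,25,0]
    - [0,0,50,0]
    - [0,0,80,0]
    - [0,0,80,0]
    - [0,0,80,0]

```text
time: 21.23
tool_pos: [568.2, -320.8, 116.7]
tcp_rot: [-0.477, 1.566, -0.18]
contact_force: [-0.1, 0.8, -3.8]
grip_width: 58.9
```

```bash
python3 -c "
from seg import *
o=st()
for z in(10,40,60,80,100):
  w=atz('side',(301,280.5),z);print(z,w.round(0),'u',round((w[0]-567.7)*-.292+(w[1]+320.4)*.956,1))
S=snap('side','s15');T=snap('top','t15')
cmap(S,272,215,340,285)
"
```

```text
t 21.23 p [ 568.2 -320.8  116.7] jaw yaw 17.02 tilt [ 0.005 -0.001 -1.   ] F [-0.1  0.8 -3.8] w 58.9 q [-0.63  0.67  1.29  0.    1.18 -0.93]
10 [ 582. -252.   10.] u 61.4
40 [ 575. -285.   40.] u 32.0
60 [ 570. -307.   60.] u 12.4
80 [ 566. -329.   80.] u -7.2
100 [ 561. -351.  100.] u -26.8
cols 272 step 1
215 yy++++++++++++++++++++++*#*++--+*#++++++++++yyyyyyy+--+**#####******
216 yy+++++++++++++++++++++++-...--++*++++++++++yyyyyyyy******#####*****
217 yy++++++++++++++++++++++-.--++++++++++++++++yyyyyyy*********###*****
218 yy++++++++++++++++++++++++++#*++++++++++++++yyyy*********+++#*******
219 y++++++++++++++++**+++++*##B#*++++++++++++++yy#*******++++**********
220 y++++++++++++++++**++*#######*++++++++++++++####***************#####
221 y+++++++++++++++++++*######B#*+++*+++++++---+######********#########
222 y+++++++++++++++++++#########+++***+++---.--+###********#########g##
223 B*++++++++++++++++++###B###+---+**+---.--+++*#*******###############
224 ##*+++++++++++++++++####++-..--+--..--++++++******###########**++++*
225 ####++++++++++++++++*+--..-----.---+++++++++*############
[... 3618 characters left out ...]
...........................................
276 ....................................................................
277 ....................................................................
278 ....................................................................
279 ....................................................................
280 ...........................--.......................................
281 ........................--yyyy......................................
282 .....................--yyyyyyyy-....................................
283 ...................-yyyyyyyyyyy-....................................
284 ................-yyyyyyyyyyyyyyy-...................................
```

Emit:
carry_out:
  rows:
    - [-5,5,10,-7]
    - [-10,10,20,-14]
    - [-15,15,30,-21]
    - [-20,20,30,-28]
    - [-25,25,30,-35]
    - [-30,30,30,-42]
    - [-35,35,30,-49]
    - [-40,40,30,-56]
    - [-45,45,30,-63]
    - [-50,50,30,-70]
    - [-50,55,30,-77]
    - [-50,60,30,-84]
    - [-50,60,30,-90]
    - [-50,60,30,-90]
    - [-50,60,30,-90]

```text
time: 22.58
tool_pos: [515.9, -259.0, 142.0]
tcp_rot: [2.513, 1.569, 1.242]
contact_force: [-0.3, -0.1, -4.0]
grip_width: 59.3
```

```bash
python3 -c "
from seg import *
o=st()
print(proj('side',o['tool_pos']),proj('side',o['tool_pos']+[0,0,66]))
S=snap('side','s16');T=snap('top','t16')
cmap(S,245,175,335,265)
"
```

```text
t 22.58 p [ 515.9 -259.   142. ] jaw yaw -72.79 tilt [ 0.001  0.002 -1.   ] F [-0.3 -0.1 -4. ] w 59.3 q [-0.6   0.51  1.5   0.    1.13  0.67]
[271.53582707 239.58689774] [270.73395166 213.59879278]
cols 245 step 1
175 ....-++###B###########################B##++--................--....--......---.....-++BBBB
176 ....-+++*#g#############################+..........................----..-.-.......-+++BBB
177 ..-+++++++*###B######################**#+.........................-----........----.-++BBB
178 *##**++++--+*#######################*++*+-..................................--.--...-+++BB
179 *##**++++++--+*###################B*++-......................-.........-----. .-.....-+++B
180 ####*++++++++++++++**##############*++-...........................--. .--..-+. .-....-+++B
181 ####*+++++++++++++++++*###########B*++-...........................--. .+-..--  .---...-+++
182 ####*++++++++++++++++##############*++-............................-.          .......-+++
183 ####*++++++++++++++++#############B*+++-...........................--........----......-++
184 **##++++++***++++++++B#####
[... 6963 characters left out ...]
gggggggggggg++-....................
258 RRR...............................-gggggggggggggggggggggggggggg++-........................
259 RRRR..............................-*ggggggggggggggggggggggg++.............................
260 RRRRR..............................-gggggggggggggggggg+--.................................
261 RRRRR..............................-*ggggggggggggg+--.....................................
262 RRRRR.-.............................-*gggggggg+--.........................................
263 RRRRR+-..............................-gggg--..............................................
264 RRRRR+-...............................--..................................................
```

```bash
python3 -c "
from seg import *
from scipy.optimize import least_squares
p=np.array([515.9,-259,142.]);j=np.array([.296,-.955,0]);u=np.array([.955,.296,0]);z=np.array([0,0,1.])
for v in(u,z): print((proj('side',p+30*j+50*v)-proj('side',p+30*j))/50)
Lb=[(286,238),(288,241.5),(290.5,245),(294,249)];Rb=[(290.5,239),(293.5,242),(297.5,246),(301.5,250)];E=[(298,251.5)]
def d(q,a,b):
  n=(b-a)/np.linalg.norm(b-a);return (q[0]-a[0])*n[1]-(q[1]-a[1])*n[0]
def res(t):
  u0,z0,b=t;ax=u*np.sin(b)-z*np.cos(b);n=u*np.cos(b)+z*np.sin(b)
  c=p+30*j+u0*u+z0*z
  P=lambda s,k:proj('side',c+s*ax+k*n)
  r=[d(q,P(0,-4),P(50,-4)) for q in Lb]+[d(q,P(0,4),P(50,4)) for q in Rb]+[d(q,P(50,-4),P(50,4)) for q in E]
  return r
for g in((0,11,.7),(30,20,.7)):
  s=least_squares(res,g);print(s.x,np.degrees(s.x[2]),s.cost)
"
```

```text
[ 0.42380405 -0.13603004]
[-0.00862189 -0.3950899 ]
[23.15347281 14.97301064  0.55966953] 32.06670223839 0.9127163696558516
[23.15347235 14.97301048  0.55966955] 32.066703245220715 0.9127163696558417
```

Emit:
carry_out:
  rows:
    - [5,-8,0,7]
    - [10,-16,0,14]
    - [15,-24,0,21]
    - [20,-32,0,28]
    - [25,-40,0,35]
    - [30,-48,0,42]
    - [35,-56,0,49]
    - [40,-64,0,56]
    - [45,-70,0,63]
    - [50,-74,0,70]
    - [54,-77,0,77]
    - [57,-78.5,-15,84]
    - [57,-78.5,-35,89.8]
    - [57,-78.5,-55,89.8]
    - [57,-78.5,-60,89.8]
    - [57,-78.5,-60,89.8]
    - [57,-78.5,-60,89.8]

```text
time: 24.1
tool_pos: [573.4, -338.1, 82.8]
tcp_rot: [1.862, 1.569, 2.158]
contact_force: [0.8, -0.5, -3.0]
grip_width: 59.0
```

```bash
python3 -c "
from seg import *
o=st()
print(atz('top',(427,185.5),8),atz('top',(444,175),8))
"
```

```text
t 24.1 p [ 573.4 -338.1   82.8] jaw yaw 17.0 tilt [-0.001  0.002 -1.   ] F [ 0.8 -0.5 -3. ] w 59.0 q [-0.65  0.73  1.27  0.    1.14 -0.95]
[ 611.49092218 -411.68229982    8.        ] [ 641.12819489 -462.3864491     8.        ]
```

Emit:
carry_out:
  rows:
    - [0,0,-6,0]
    - [0,0,-10,0]
    - [0,0,-13,0]
    - [1,-4,-17,0]
    - [2.5,-8,-20,0]
    - [4,-13,-25,0]
    - [5.5,-18,-29,0]
    - [6.5,-22,-33,0]
    - [7.5,-25,-38,0]
    - [8.5,-28,-42,0]
    - [9.5,-31,-47,0]
    - [9.5,-31,-47,0]
    - [9.5,-31,-47,0]

```text
time: 25.18
tool_pos: [582.8, -369.3, 35.5]
tcp_rot: [1.956, 1.569, 2.252]
contact_force: [-0.4, 0.3, -0.3]
grip_width: 58.5
```

```bash
python3 -c "
from seg import *
o=st()
S=snap('side','s17')
cmap(S,268,248,352,318)
"
```

```text
t 25.18 p [ 582.8 -369.3   35.5] jaw yaw 16.98 tilt [-0.001  0.002 -1.   ] F [-0.4  0.3 -0.3] w 58.5 q [-0.68  0.82  1.23  0.    1.1  -0.97]
cols 268 step 1
248 .......gggggggggg++-------++*####B#B#*+++++++++++++++++++++*#######--***********-...
249 .......-ggggggggg+++-----.-++#######B##*++++++++++++++++*#########++*************-..
250 ......-*gggggggggg+++-.---.-+###########B##**++++++***#B########g*********++****#*-.
251 .......-ggggggggggg+++-----.-##################Bg#g##############+-***********#++**-
252 ........-gggggggggg+++-----.-*################################B#+.-****************+
253 ........-gggggggggg++++-----.-*############################B###+-.+*****************
254 .........+ggggggggg+++++-----.-*#BB##B#B##################B##*-.-*******************
255 ..........ggggggggg++++++-----.-*****###B###############B##*++.-**#####*************
256 ..........+gggggggg+++++++-----.....--+*#####B###########++--+++*#######************
257 ...........+ggggggg++++++++------.--...--+***######**+++--++++++#BBB#####***********
258 ...........-ggggggg++++++++------------......-+++
[... 4586 characters left out ...]
.......-++--+++++++++++++++*yyyyyyyyyyyyyy++++++++++++..+++++++++++++++-.....
311 ...............---+++++++++++++++++yyyyyyyyyyyyyy++++++++++++++++++++++++++++++-....
312 .................-+++++++++++++++++yyyyyyyyyyyyyy++++++++++++++--+++++++++++++++-...
313 ................-++++++++++++++++++yyyyyyyyyyyyyy++++++++++++++++++++++++++++++++-..
314 ...............-++++++++++++++++++yyyyyyyyyyyyyyy++++++++++++++++-.++++++++++++++-..
315 ...............-++++++++++++++++++yyyyyyyyyyyy++-++++++++++++++++++++++++++++++++++-
316 ..............-++++++++++++++++++++yyyyyyyyy++++++++++++++++++++++-.+++++++++++++++-
317 .............-+++++++++++++++++++++yyyyyy+-+++++++++++++++++++++++++++++++++++++++++
```

Emit:
carry_out:
  rows:
    - [0.5,-2,-4,0]
    - [1,-4,-8,0]
    - [1.5,-5,-12,0]
    - [2,-6,-15,0]
    - [2,-7,-18,0]
    - [2.5,-7.5,-21,0]
    - [2.5,-7.5,-21,0]
    - [2.5,-7.5,-21,0]

```text
time: 25.9
tool_pos: [585.2, -376.8, 14.6]
tcp_rot: [2.005, 1.569, 2.302]
contact_force: [-0.2, -0.8, 0.3]
grip_width: 58.8
```

```bash
python3 -c "
from seg import *
o=st()
S=snap('side','s18')
cmap(S,286,262,346,325)
C=np.array([567.7,-320.4,0]);u=np.array([-.292,.956,0]);x=np.array([.956,.292,0])
for uu in(-72,-50,-22): print(uu,[proj('side',C+uu*u+i*30*x+[0,0,48]).round(0).tolist() for i in(-1,1)])
print('block end',[proj('side',C-35*u+i*18*x+[0,0,40]).round(0).tolist() for i in(-1,1)])
"
```

```text
t 25.9 p [ 585.2 -376.8   14.6] jaw yaw 16.99 tilt [-0.001  0.002 -1.   ] F [-0.2 -0.8  0.3] w 58.8 q [-0.68  0.85  1.22  0.    1.07 -0.98]
cols 286 step 1
262 gg+++-----.-+#B######################BB##########++#********
263 g+++++-----.-*################g#################*-+*********
264  .-++++-----.-*#############################BB#*************
265 ..-+++++----..-*BgB##B####################y##*+++**###******
266 ..-++++++----..-*#***#g#####################*  +*######*****
267 ..-+++++++-.--..---..+*###R#B#####B#######*+--++#B######****
268 ..-+++++++------......--+**###########*++--+++++###***###***
269 ..-++++++++-----------.....--++****++---++++++++yyy. .*g##**
270 ..-+++++++++--------------..--+++++--+++++++++yyyyy-++*####*
271 ..-++++++++++--------------.-++++++++++++++++yyyyyyy****####
272 ..-+++++++++++------------...-+++++++++++++++yyyyyy******###
273 ..-++++++++++++-.--------.-+++*++++++++++++++yyyyy*****+++*#
274 ..-++++++++++++--.----.--+++++*+++++++++++++yyy*****+--++++#
275 ..-+++++++++++++-----+++++++++--+**+++++++++*#*******-.-++++
276 ..-+++++++++++++++++++++++++--
[... 2604 characters left out ...]
+++++++++#+++++-.+++++++++
317 ++++++++++++++++++yyyyy+-++++++++++++++++++*++++++++++++++++
318 ++++++++++++++++++yy++++++++++++++++++++++++++++++++++++++++
319 ++++++++++++++++++++++++++++++++++++++++++++++++++++++++++++
320 ++++++++++++++++++*++++++++++++++++++++++++++++++++++-.+++++
321 ..++++++++++++++++*+++++++++++++++++++++++++++++++++++++++++
322 ++++++++++++++++++*+++++++++++++++++++++++++++++++++++++++++
323 ++++++++++++++++++*+++++++++++++++++++++++++++++++++++++++++
324 ++++++++++++++++++*+++++++++++++++++++++++++++++++++++++++++
-72 [[305.0, 316.0], [331.0, 306.0]]
-50 [[300.0, 309.0], [325.0, 299.0]]
-22 [[293.0, 300.0], [318.0, 291.0]]
block end [[302.0, 305.0], [317.0, 299.0]]
```

Emit:
carry_out:
  rows:
    - [0,-1,-3,0]
    - [0.5,-1,-6,0]
    - [0.5,-1.5,-9,0]
    - [0.5,-1.5,-9,0]
    - [0.5,-1.5,-9,0]

```text
time: 26.37
tool_pos: [585.8, -378.2, 5.5]
tcp_rot: [1.97, 1.569, 2.267]
contact_force: [0.6, -1.4, -0.7]
grip_width: 59.4
```

Emit:
carry_out:
  rows:
    - [0,0,0,0]
    - [0,0,0,0]
    - [0,0,0,0]
    - [0,0,0,0]
    - [0,0,0,0]
    - [0,0,0,0]
    - [0,0,20,0]
    - [0,0,55,0]
    - [-5,20,95,0]
    - [-20,60,130,0]
    - [-30,100,140,0]
    - [-40,140,140,0]
    - [-50,175,140,0]
    - [-50,175,140,0]
  hand: 91.8

```text
time: 27.53
tool_pos: [534.0, -197.8, 146.4]
tcp_rot: [1.84, 1.566, 2.139]
contact_force: [0.3, -0.2, 0.8]
grip_width: 91.5
```

```bash
python3 -c "
from seg import *
o=st()
S=snap('side','s19');T=snap('top','t19')
cmap(S,270,260,345,325)
cmap(T,375,180,430,222)
"
```

```text
t 27.53 p [ 534.  -197.8  146.4] jaw yaw 17.16 tilt [-0.002  0.004 -1.   ] F [ 0.3 -0.2  0.8] w 91.5 q [-0.49  0.5   1.51  0.    1.14 -0.79]
cols 270 step 1
260 ++++-...-++ggggggggggggggggggg--...........................................
261 +++++++-..-ggggggggggggggg+++++-..........................................-
262 ++++++++++++ggggggggggg+++++++++-.........................................-
263 +++++++++++++ggggg++++++++++++++-..........................................
264 +++++++++++++++++++++++++++++++++-..................................--.....
265 ++++++++++++++++++++++++++++++++++-..................................--....
266 +++++++++++++++++++++++++++++++++++-.......................................
267 ++++++++++++++++++++++++++++++++++++-......................................
268 ++++++++++++++-.-++++++++++++++++++++-.....................................
269 ++++++++++--+-..-++++++++++++++++++++-.....................................
270 +++++++++++-.....-+++++++++++++++++++++-...................................
271 +++++++++++-......-++++++++++++++++++++-...................
[... 6091 characters left out ...]
.............                ...........-
211 -----........................               ..........-
212 --------.......................               ........-
213 --------.........................              ......-+
214 -----------........................              ....-+
215 --------------........................             .-++
216 ----------------........................           .-+-
217 ------------------........................         .++-
218 --------------------........................      .-+--
219 ++-------------------..........................   .++--
220 ++++--------------------........................ .-++-.
221 ++++++--------------------.......................-++-.
```

```bash
python3 -c "
from seg import *
f=lambda uv,z=48:(lambda w:(w.round(1),'u',round((w[0]-567.7)*-.292+(w[1]+320.4)*.956,1),'x',round((w[0]-567.7)*.956+(w[1]+320.4)*.292,1)))(atz('side',uv,z))
print(f((306.5,296.3)),f((304.5,316.3)),f((330.5,307)),f((282,287)))
a=atz('side',(282.5,287.5),48);b=atz('side',(304,315.5),48);print(np.degrees(np.arctan2(*(a-b)[:2]))) 
"
```

```text
(array([ 574.5, -343.7,   48. ]), 'u', np.float64(-24.3), 'x', np.float64(-0.3)) (array([ 558.4, -398.6,   48. ]), 'u', np.float64(-72.1), 'x', np.float64(-31.7)) (array([ 615.8, -383. ,   48. ]), 'u', np.float64(-73.9), 'x', np.float64(27.7)) (array([ 529. , -306.3,   48. ]), 'u', np.float64(24.8), 'x', np.float64(-32.9))
-17.687575840512636
```

Emit:
carry_out:
  rows:
    - [10,-35,-10,0]
    - [20,-70,-20,0]
    - [30,-105,-30,0]
    - [37,-135,-40,0]
    - [40,-143,-55,0]
    - [40,-143.5,-80,0]
    - [40,-143.5,-95,0]
    - [40,-143.5,-105,0]
    - [40,-143.5,-108,0]
    - [40,-143.5,-108,0]
    - [40,-143.5,-108,0]

```text
time: 28.55
tool_pos: [576.1, -345.4, 39.2]
tcp_rot: [0.836, 1.57, 1.136]
contact_force: [0.9, 0.0, -0.1]
grip_width: 91.8
```

Emit:
carry_out:
  rows:
    - [0,0,0,0]
    - [0,0,0,0]
    - [0,0,0,0]
    - [0,0,0,0]
    - [0,0,0,0]
    - [0,0,0,0]
    - [0,0,0,0]
    - [0,0,0,0]
    - [0,0,25,0]
    - [0,0,60,0]
    - [0,0,95,0]
    - [0,0,110,0]
    - [0,0,110,0]
  hand: 40

```text
time: 29.63
tool_pos: [577.7, -346.6, 153.6]
tcp_rot: [-0.891, 1.563, -0.591]
contact_force: [0.9, -0.0, -2.6]
grip_width: 59.2
```

```bash
python3 -c "
from seg import *
o=st()
S=snap('side','s20')
cmap(S,275,225,345,280)
"
```

```text
t 29.63 p [ 577.7 -346.6  153.6] jaw yaw 17.16 tilt [ 0.006 -0.004 -1.   ] F [ 0.9 -0.  -2.6] w 59.2 q [-0.65  0.67  1.18  0.    1.29 -0.95]
cols 275 step 1
225 ################*+++**#############yyyyyy--...-+++*###yyyyy#**########
226 #################**#############yyyyyy--......-++++###*+-+yy##########
227 #############################yyyyy+--.........-++++++----+yyB#########
228 #########################yyyyyy+-.............-+*+--.-++**yyB#########
229 ######################yyyyyy--..............-++*-.-+******yyB#########
230 ###################yyyyyyy-..............-+***********#*yyyyB########*
231 ################yyyyyyyyy-............-+***********#*+++*yyy######*++-
232 ***##########yyyyyyyyyy*#*-........-+**********#**+++++++*#B###*++-...
233 **#########yyyyyyyyy*B#####-...-++************#*++++++++++*#*++-......
234 *****#####yyyyyyy*B########*+++******##***++..g#*+++++++++++-.........
235 ****#######yyy*B#############**********++-...-###*+++++++++-..........
236 ###########BB#################******++.......-####*++++++++-..........
237 ############y#################**#+-....
[... 2481 characters left out ...]
*++++-...................
271 ............................+*++--.  .+****++++-......................
272 .............................+*+----+***++++-.........................
273 ..............................+*+-***+++--............................
274 ..............................-+**++++-...............................
275 ...............................-*++-..................................
276 ...............................---....................................
277 ......................................................................
278 ......................................................................
279 ......................................................................
```

```bash
python3 -c "
from seg import *
w=atz('side',(308.2,254),162.4);d=w-[577.7,-346.6,0];print(w,d, 'du',d[0]*-.292+d[1]*.956,'dx',d[0]*.956+d[1]*.292)
S=np.load('pics/s20.npy')
# side camera bias check using other known: post/rack/spacer earlier
print(proj('side',[577.7,-346.6,158.4]))
"
```

```text
[ 575.49038162 -346.19669259  162.4       ] [ -2.20961838   0.40330741 162.4       ] du 1.0307704518277765 dx -1.994629409151293
[309.31048125 255.60092377]
```

Emit:
carry_out:
  rows:
    - [0,20,0,-1]
    - [0,55,0,-3]
    - [0,90,0,-6]
    - [0,125,0,-9]
    - [0,160,0,-12]
    - [0,195,0,-15]
    - [0,230,0,-18.7]
    - [0,265,0,-18.7]
    - [0,300,0,-18.7]
    - [0,335,0,-18.7]
    - [0,370,0,-18.7]
    - [0,405,0,-18.7]
    - [2,440,0,-18.7]
    - [4,475,0,-18.7]
    - [5,510,0,-18.7]
    - [6,545,0,-18.7]
    - [6.5,580,0,-18.7]
    - [6.5,615,0,-18.7]
    - [6.5,640,0,-18.7]
    - [6.5,655,0,-18.7]

```text
time: 31.35
tool_pos: [581.1, 311.9, 146.9]
tcp_rot: [-2.297, 1.566, -2.321]
contact_force: [-0.2, -0.8, -3.2]
grip_width: 59.5
```

Emit:
carry_out:
  rows:
    - [0,0,0,0]
    - [0,0,0,0]
    - [0,0,0,0]
    - [0,0,0,0]

```text
time: 31.68
tool_pos: [581.2, 310.1, 146.3]
tcp_rot: [-2.318, 1.565, -2.344]
contact_force: [0.3, 0.1, -3.0]
grip_width: 59.2
```

```bash
python3 -c "
from seg import *
o=st()
S=snap('side','s21')
p=o['tool_pos'];print(proj('side',p+[0,2.5,8.8]))
cmap(S,235,95,300,160)
"
```

```text
t 31.68 p [581.2 310.1 146.3] jaw yaw -1.5 tilt [-0.004 -0.004 -1.   ] F [ 0.3  0.1 -3. ] w 59.2 q [ 0.38  0.66  1.22 -0.    1.27  0.4 ]
[264.16940127 126.51421108]
cols 235 step 1
95 #######*###*++++++***++++++++++++++*#BB##BBB######*********#yyyyy
96 ###########*++++++----------------+*#yyyyyyyyyyy###*********yyyyy
97 ******######+-------+++++++++++++++*yyyyyyyyyyyy*##*********#yyyy
98 ********####+++++++++++++++++++++++*####BB******####*********yyyy
99 *********###+++++++++++++++++++**############################yyyy
100 ***********#***##***####BBBB##BBB############################yyyy
101 *******#########BBB####B#B#BB################################yyyy
102 ****####################yyyyyyyyyyyy####****************+++++yyyy
103 ##########y#yyyyyyyyyyyyyyyyyyyyyyyy**y#*********yyy+++++++++yyyy
104 ########yyyyyyyyyyyyyyyyy++++y++++++++*##########yyy+++++++++yyyy
105 *++*BBBB*yyyyyyyyyy+BBBBBBBBB+++++++++######******yyy++++++yyyyyy
106 +++BBBBBByyyy####BBBBBBBBBBBB++++++++++yy########yy*****+++yyyyyy
107 ++++BBBBB#**#######BBBBBBBBB*+++******++y########y******+++yyyyyy
108 +++*BBBB+y
[... 2925 characters left out ...]

150 ----------------------------+*+**+-...----------------..---------
151 --------------------------..-*++*+-.------------------.-.--------
152 -----------------------.....-*+**+-.-----.-------------..--------
153 ------..----------------....-*+**+--...-..-----------.-----------
154 ---------.----.-----.---+gggg*++**gg....-------------------------
155 ----------------------.-+ggg*+++**gg-...-------------------------
156 ----------------------..-ggg*+++**gg+-......--------------.------
157 -------------...--.--...-ggg*++***ggg+++-..-++-------------------
158 ---------------.....----+gggg*++**ggg+*******+-.-----------------
159 --------------++---+*****gggg*+++*ggg++++****+-.-----.-----------
```

Emit:
carry_out:
  rows:
    - [2,5,-10,0]
    - [3.4,7.9,-25,0]
    - [3.4,7.9,-35,0]
    - [3.4,7.9,-40,0]
    - [3.4,7.9,-44,0]
    - [3.4,7.9,-47,0]
    - [3.4,7.9,-50,0]
    - [3.4,7.9,-53,0]
    - [3.4,7.9,-56,0]
    - [3.4,7.9,-56,0]
    - [3.4,7.9,-56,0]

```text
time: 32.65
tool_pos: [584.8, 318.1, 90.7]
tcp_rot: [-2.287, 1.566, -2.313]
contact_force: [0.2, -0.8, -3.8]
grip_width: 59.6
```

```bash
python3 -c "
from seg import *
o=st();print(o['moment'])
S=snap('side','s22')
cmap(S,240,115,295,180)
"
```

```text
t 32.65 p [584.8 318.1  90.7] jaw yaw -1.51 tilt [-0.004 -0.004 -1.   ] F [ 0.2 -0.8 -3.8] w 59.6 q [ 0.38  0.72  1.26 -0.    1.16  0.41]
[-0.04328011  0.03548527 -0.0058672 ]
cols 240 step 1
115 *****####+++++++++++++++++++++**################*******
116 *******##+++++++++++++*****##B#########################
117 *******#####BB##BBBBBBBBBBBB##B########################
118 ****########B#gBBB############yy##########*#*+++*###***
119 ##################yyyyyyyyyyyyyy++y#********+-..-*+++++
120 ######yyyyyyyyyyyyyyyyyyyyyy++++--+#*#######*-..-++++++
121 ###Byyyyyyyyyyyyy*****BB-........-+y###*****#-..-++++++
122 *BBBB#yyyyyyyyy*BBBBBBBB-.........-yy#######g+-++***++-
123 +BBBBB#*BB######BBBBBBBB-...----+++*#########++**##*++-
124 *BBBB**########BBB******+***********########gy**#*#*++-
125 +BB**+yy########*********#**###***##y########*+----+++-
126 +++*++#########y*####***+*+++++----+y#######g+-.---+**-
127 +*####yy########*++++-............-+*########+------**-
128 -++++++yg#######-..........------.-++****+-------------
129 -.....-########*-...---------------++++++-..-----------
130 +-..
[... 2291 characters left out ...]
******ggggggggggggg********#*+++++-.----
169 ++++++++++***********ggggggggggggg********#*+++++-..---
170 ++++++++++*#*********ggggggggggggg****#####*++++++-.---
171 +++++++++++#**********gggggggggggg*******+***+++++-.---
172 +++++++++++#**#*******gggggggggg******+-. .-+++++++-.--
173 +++++++++++************##************+++-.-+*++++++-.--
174 +++++++++++***+-+******************++++*****++++-...---
175 +++++++++++*#*+++*****************+++++**+++*-...------
176 +++++++++++*#*+******************+++++++****#+---------
177 +-..-++++++**********************############+-.-------
178 -......-++++#****#######################*****+---------
179 .-----...-+*################*****+++++++-......--------
```

Emit:
carry_out:
  rows:
    - [0,0,-12,0]
    - [0,0,-24,0]
    - [0,0,-34,0]
    - [0,0,-41,0]
    - [0,0,-46,0]
    - [0,0,-49,0]
    - [0,0,-50,0]
    - [0,0,-50,0]

```text
time: 33.37
tool_pos: [585.0, 318.1, 40.8]
tcp_rot: [-2.254, 1.566, -2.28]
contact_force: [-0.4, -0.4, -3.8]
grip_width: 59.5
```

```bash
python3 -c "
from seg import *
o=st();print(o['moment'])"
```

```text
t 33.37 p [585.  318.1  40.8] jaw yaw -1.51 tilt [-0.003 -0.004 -1.   ] F [-0.4 -0.4 -3.8] w 59.5 q [ 0.38  0.78  1.31 -0.    1.07  0.41]
[-0.15584611  0.03746591 -0.02115653]
```

Emit:
carry_out:
  rows:
    - [0,0,-1,0]
    - [0,0,-1.5,0]
    - [0,0,-1.5,0]

```text
time: 33.62
tool_pos: [585.2, 318.3, 39.7]
tcp_rot: [-2.156, 1.567, -2.182]
contact_force: [-0.5, 0.1, -3.7]
grip_width: 59.4
```

Emit:
carry_out:
  rows:
    - [0,0,0,0]
    - [0,0,0,0]
    - [0,0,0,0]
    - [0,0,0,0]
    - [0,0,0,0]
    - [0,0,0,0]
    - [0,0,25,0]
    - [0,0,60,0]
    - [0,0,90,0]
    - [0,-10,90,0]
    - [-15,-40,90,0]
    - [-40,-80,90,0]
    - [-70,-115,90,0]
    - [-105,-145,90,0]
    - [-127,-162,80,0]
    - [-127,-162,80,0]
    - [-127,-162,80,0]
  hand: 91.8

```text
time: 35.03
tool_pos: [455.8, 154.9, 119.3]
tcp_rot: [-2.464, 1.564, -2.492]
contact_force: [1.2, -0.3, 0.1]
grip_width: 92.1
```

```bash
python3 -c "
from seg import *
o=st()
S=snap('side','s23');T=snap('top','t23')
cmap(S,240,138,300,185)
cmap(T,150,175,215,228)
x=np.array([1,-.026,0]);y=np.array([.026,1,0])
print([proj('top',np.array([584.6,319.2,48])+i*30*x+j*50*y).round(1).tolist() for i in(-1,1) for j in(-1,1)])
print([proj('side',np.array([584.6,319.2,48])+i*30*x+j*50*y).round(1).tolist() for i in(-1,1) for j in(-1,1)])
"
```

```text
t 35.03 p [455.8 154.9 119.3] jaw yaw -1.61 tilt [-0.005 -0.004 -1.   ] F [ 1.2 -0.3  0.1] w 92.1 q [ 0.17  0.39  1.79 -0.    0.97  0.2 ]
cols 240 step 1
138 --.-+*******###y+++---.----------..-------------------------
139 ...--y#########y+++-..----------------.----------------..---
140 -.---yB########y+++-.-------...------......-..--------------
141 +*#*+y#########y+++-.----..------......-----....-------...--
142 ***+*y########B*+++-.-.-....--.......-....---.-..----------.
143 ....-yB######gB*+++-...-++++-.....--------.......--.......--
144 ....-*g########+-*#+-.-++++++-.-...---..------.........---..
145 ---.-+#****+-----++--.-+**+*+-.------..-....--......--.---..
146 ---.-++++++-....---...-+*++*+-....--------.----.....---....-
147 ----**+++++-..--....-.-+*++*+-.------..........-------......
148 --.-**+++++-.--------.-+*++*+-..----....---..-..---..-...--.
149 --.-**+++++-.----------+*++*+.....-----...-----------......-
150 -..-**+++++-.--........-*++*+......-------------....-...----
151 --.-+*+++++-.---...... .*++*+......----------.--.....-------
152 --.-+*+++++-.---.......-*++*+...
[... 5264 characters left out ...]
....-+++++
220 ......................--------....--------------------.....-+++++
221 ...........................................................-+++++
222 ...........................................................-+++++
223 ...........................................................-+++++
224 ...........................................................-+++++
225 ...........................................................-+++++
226 ............................................................--+++
227 ..............................................................-++
[[193.7, 210.7], [159.1, 210.6], [193.8, 189.8], [159.4, 189.8]]
[[258.5, 164.0], [255.4, 150.4], [277.2, 162.5], [273.1, 149.0]]
```

Emit:
carry_out:
  rows:
    - [2.4,2,-25,0]
    - [2.4,2,-55,0]
    - [2.4,2,-80,0]
    - [2.4,2,-100,0]
    - [2.4,2,-110,0]
    - [2.4,2,-115,0]
    - [2.4,2,-115,0]
    - [2.4,2,-115,0]

```text
time: 35.8
tool_pos: [463.2, 158.9, 6.1]
tcp_rot: [-0.889, 1.568, -0.916]
contact_force: [0.1, 0.5, 1.5]
grip_width: 91.7
```

Emit:
carry_out:
  rows:
    - [0,0,0,0]
    - [0,0,0,0]
    - [0,0,0,0]
    - [0,0,0,0]
    - [0,0,0,0]
    - [0,0,0,0]
    - [0,0,0,0]
    - [0,0,0,0]
    - [0,0,20,0]
    - [0,0,55,0]
    - [0,0,90,0]
    - [0,0,120,0]
    - [0,0,130,0]
    - [0,0,130,0]
    - [0,0,130,0]
  hand: 40

```text
time: 37.05
tool_pos: [463.2, 158.9, 135.9]
tcp_rot: [-0.729, 1.567, -0.755]
contact_force: [-0.7, 0.1, -2.1]
grip_width: 57.5
```

```bash
python3 -c "
from seg import *
o=st()
S=snap('side','s24')
m=mask(S,white,(215,135,255,185));print(m and (m[2],m[3],m[1].min(0),m[1].max(0)))
print(proj('side',o['tool_pos']+[0,0,10]))
cmap(S,205,128,265,180)
"
```

```text
t 37.05 p [463.2 158.9 135.9] jaw yaw -1.51 tilt [ 0.003 -0.002 -1.   ] F [-0.7  0.1 -2.1] w 57.5 q [ 0.18  0.37  1.75 -0.    1.01  0.2 ]
(array([238.44444444, 151.22222222]), 9.0, array([238, 149], dtype=int32), array([239, 153], dtype=int32))
[230.6668471 153.9389044]
cols 205 step 1
128 ############BBBg###########y#yy***###********-..-+*#**+++*-.
129 g###########y#yyyyyyyyyyyyyyyyy-..-#********#-.....-++++++-.
130 ##yyyyyyyyyyyyyyyyyyyyyyyyy++++-..-*#########*-....-++++++--
131 --yyyyyyyyyyyy+++-------..........-*##*******+-....-+++++---
132 .-+yyyyyyyyy+-.....................y********#y+---++*+++-...
133 .-+y###BBBBB+-...................--+y########y++*****+++-...
134 .-*#########+-.....----++++++****- .yB########++###*#*++-.--
135 .-y#########*+*+***********##***#++yyB########y*++++++++-...
136 -+yB#######g#**#****##***####*****+*y########B+.....-+++--..
137 **yB########y**#****+*++++---......-y######g##-..-..--**+-.-
138 #*yB########*+--...................-########**-.----.-**----
139 --+####g###B#-.....-..-----.------.-*****+--....----.----.--
140 ..+#B#B######-..---------.---
[... 1866 characters left out ...]
-------------.-------------.--..-.-*+++++*#***gggg
170 --------------------.----------...---------.-+*++++*****gggg
171 -----------------------------------------....-*+++++*#***ggg
172 -----------------------------------..---.....-****++*#***ggg
173 -------------------------..----...---.-...-..-*+++++*#****#*
174 --------------------..-----..-----...........-*++. .+#******
175 --------------------..----------....-........-*++---++++++++
176 -------------------...----------..--.---.....-*+*****+++++++
177 ------------------------------------.--......-++++++++++++++
178 ------------------------------..--------......-*++++***#####
179 -----------------------------...----------.--.-#############
```

```bash
python3 -c "
from seg import *
p=np.array([463.2,158.9,135.9])
for dy in(-4,-2,0,2): print(dy,proj('side',p+[0,dy,20]).round(1))
o=st()
T=np.load('pics/t23.npy'); b=mask(T,lambda h,s,v:(s<40)&(v>190),(155,186,196,214));print(b[2],b[3],atz('top',b[2],48),np.hstack(rectw('top',b[1],48)))
"
```

```text
-4 [230.5 151.3]
-2 [230.5 151. ]
0 [230.4 150.7]
2 [230.4 150.4]
t 37.1 p [462.5 158.8 135. ] jaw yaw -1.51 tilt [ 0.    -0.003 -1.   ] F [-0.3  0.1 -2.9] w 57.7 q [ 0.18  0.38  1.75 -0.    1.01  0.2 ]
[175.52282769 200.45655376] 679.0 [584.0194866  322.01734853  48.        ] [584.84356689 322.08325195  95.81109619  57.65483856  89.18593597]
```

Emit:
carry_out:
  rows:
    - [20,27,0,0]
    - [42,56,0,0]
    - [64,85,0,0]
    - [86,114,0,0]
    - [105,140,0,0]
    - [118,158,0,0]
    - [122,163.5,0,0]
    - [122,163.5,0,0]
    - [122,163.5,0,0]
    - [122,163.5,0,0]

```text
time: 37.93
tool_pos: [583.5, 321.0, 134.0]
tcp_rot: [-2.0, 1.566, -2.027]
contact_force: [-0.5, -1.0, -1.3]
grip_width: 57.7
```

```bash
python3 -c "
from seg import *
o=st()
S=snap('side','s25')
p=o['tool_pos'];print(proj('side',p+[0,-2.5,20]), proj('side',p+[0,-2.5,-6]))
cmap(S,245,110,290,165)
"
```

```text
t 37.93 p [583.5 321.  134. ] jaw yaw -1.55 tilt [-0.002 -0.004 -1.   ] F [-0.5 -1.  -1.3] w 57.7 q [ 0.39  0.68  1.22 -0.    1.25  0.42]
[264.65800129 126.04126455] [264.92708875 133.71195693]
cols 245 step 1
110 y*########BBBB****B********--+y########yy##*#
111 y*#######y++*++*******#**##**###g######y+++++
112 +y#######y****#####***++*++++**########*-...-
113 y########y*BBBBBBBB-........-+*B#######+-.-..
114 #y#######BBBBBBBBBB-..-----.-+*####**+++----.
115 *y########BBBBBBBBB-.------.-++++++-....-----
116 **B*******BBBBBBBBB-.------.-++++++-.--------
117 BBB*++++++BBBBBBBBB-.-------+*+++++----------
118 BBB*++++++BBBBBBBBB-.-------+*+++++----------
119 BBBB++++++BBBBBBBBB-..----.-+#+++++----------
120 BBBB++++++BBBBBBBBB-.-----.-+#+++++----------
121 BBBB++++++BBBBBBBBB-.-----.-+#+++++----------
122 BBBB++++++*BBBBBBBB-.-----.-+#++++-----------
123 BBBB*+++++*BBBBBBBB+------.-+#++++-----------
124 BBBB*+++++*BBB++----------.-+#+++++----------
125 BBBB*+++++*B+------------+..+#+++++----------
126 BBBBB+++++*+----++**++++----+#+++++----------
127 BBBB*+++++*+---+**+++++++---+*++++-.
[... 1159 characters left out ...]

151 ---------.-+++-.. .*++*+......--------------.
152 ------.----+++++- -*++*++++++-..-------------
153 ----.----.-++++++++*++**+++++-..-------------
154 ---------.-++++++++*++*+++++++-.-------------
155 ---------.--+++++++*++**++++++-.-------------
156 --------...-++++++*******+++++-...-----------
157 ---....--..-++++++******++++++-..-++---------
158 -------++---+++++++++++++++++++****+-.-----.-
159 --.-+++++***++++++++++++++++++++***+-.-----.-
160 --.-*#****##*+++++++++++++++++++****-.-------
161 --.-*#*****#*++++++++++++++++++++***+--------
162 --.-#******#*+++++++++++++++++..+*##*-..-----
163 -+++*********++++++++++++++++++**###*-..-..--
164 ++++**********+++*******************#*+++-.--
```

Emit:
carry_out:
  rows:
    - [1.2,2,-8,0]
    - [1.2,2,-16,0]
    - [1.2,2,-22,0]
    - [1.2,2,-26,0]
    - [1.2,2,-29,0]
    - [1.2,2,-32,0]
    - [1.2,2,-35,0]
    - [1.2,2,-38,0]
    - [1.2,2,-42,0]
    - [1.2,2,-42,0]

```text
time: 38.82
tool_pos: [584.6, 322.9, 91.7]
tcp_rot: [-2.044, 1.566, -2.071]
contact_force: [-1.0, -0.8, -1.3]
grip_width: 57.9
```

```bash
python3 -c "
from seg import *
o=st();print(o['moment'])
"
```

```text
t 38.82 p [584.6 322.9  91.7] jaw yaw -1.56 tilt [-0.002 -0.004 -1.   ] F [-1.  -0.8 -1.3] w 57.9 q [ 0.39  0.72  1.26 -0.    1.17  0.42]
[-0.09965292  0.08553065  0.02184189]
```

Emit:
carry_out:
  rows:
    - [0,0,-10,0]
    - [0,0,-20,0]
    - [0,0,-28,0]
    - [0,0,-33,0]
    - [0,0,-36,0]
    - [0,0,-38,0]
    - [0,0,-39,0]
    - [0,0,-39,0]

```text
time: 39.48
tool_pos: [584.4, 322.8, 54.3]
tcp_rot: [-1.988, 1.566, -2.015]
contact_force: [-4.5, -1.9, 7.9]
grip_width: 57.9
```

Emit:
carry_out:
  rows:
    - [0,0,0,0]
    - [0,0,0,0]
    - [0,0,0,0]
    - [0,0,0,0]
    - [0,0,0,0]
    - [0,0,0,0]
    - [0,0,20,0]
    - [0,0,55,0]
    - [0,0,80,0]
    - [-5,-20,85,0]
    - [-15,-55,85,0]
    - [-25,-90,85,0]
    - [-35,-125,85,0]
    - [-45,-160,85,0]
    - [-55,-195,85,0]
    - [-65,-230,85,0]
    - [-75,-265,85,0]
    - [-85,-300,85,0]
    - [-95,-335,85,0]
    - [-105,-370,85,0]
  hand: 91.8

```text
time: 41.15
tool_pos: [478.8, -48.7, 139.4]
tcp_rot: [-1.867, 1.566, -1.894]
contact_force: [1.3, -0.1, -0.5]
grip_width: 91.8
```

Emit:
carry_out:
  rows:
    - [-10,-35,0,0]
    - [-20,-70,-10,0]
    - [-30,-105,-25,0]
    - [-36,-125,-40,0]
    - [-38,-130,-40,0]
    - [-38,-130,-40,0]
    - [-38,-130,-40,0]

```text
time: 41.73
tool_pos: [441.2, -178.4, 99.9]
tcp_rot: [-1.748, 1.566, -1.776]
contact_force: [0.2, -0.4, 0.6]
grip_width: 91.4
```

```bash
python3 -c "
from seg import *
o=st()
S=snap('side','s26');T=snap('top','t26')
cmap(S,240,138,295,172)
b=mask(S,red,(215,240,262,285));print(b and (b[2],b[3]))
"
```

```text
t 41.73 p [ 441.2 -178.4   99.9] jaw yaw -1.58 tilt [-0.001 -0.004 -1.   ] F [ 0.2 -0.4  0.6] w 91.4 q [-0.54  0.4   1.83 -0.01  0.91 -0.51]
cols 240 step 1
138 *****#-................................................
139 *****#-................................................
140 *****#-................................................
141 *****#+-...............................................
142 *****#+-................. .............................
143 ******+-...............--++--..........................
144 *****-................-++++++-.........................
145 *****-................-+*++*+-.........................
146 *****-.................-*+++-..........................
147 *****-..............   -*+++-   .......................
148 *****-............     -*+++-     .....................
149 *****-...........     -**+++*-    .....................
150 *****+-..........    .-+*++++-    .-...................
151 *****+..........-.     .--+-     .--...................
152 *****+--........-+-             -*+....................
153 *****+--.......--+*+--.      .-*+*+....
[... 441 characters left out ...]
***####--++++++*#+.              .  .+*+++-............
162 *######--*+++++*#+.                 .+++++-............
163 ######+.-*+++++*##-      ...-----+++**++++-............
164 #####*-..++++++**#+-++*************++++++*-............
165 #####-...-*+++++*#*+*+++++++*******++++++++-...........
166 #####-...-*+++++******gggggggggggg*++++++++-...........
167 ##**#*-..-*+++++*****ggggggggggggg*++++++++-...........
168 **+*##-..-*+++++*****ggggggggggggg#*+++++++-...........
169 +++*##+..-*+++++*****ggggggggggggg**++++++++-..........
170 ++*###+..-++++++*****ggggggggggggg**++++++++-..........
171 +*####*-..-*+++++*****gggggggggggg***++++++*-..........
(array([238.7010582 , 265.47619048]), 378.0)
```

Emit:
carry_out:
  rows:
    - [3,5,-15,0]
    - [5.4,9,-40,0]
    - [5.4,9,-65,0]
    - [5.4,9,-82,0]
    - [5.4,9,-92,0]
    - [5.4,9,-96,0]
    - [5.4,9,-96,0]
    - [5.4,9,-96,0]

```text
time: 42.5
tool_pos: [447.7, -168.7, 5.0]
tcp_rot: [-1.369, 1.565, -1.394]
contact_force: [0.4, 0.8, -0.1]
grip_width: 91.2
```

Emit:
carry_out:
  rows:
    - [0,0,0,0]
    - [0,0,0,0]
    - [0,0,0,0]
    - [0,0,0,0]
    - [0,0,0,0]
    - [0,0,0,0]
    - [0,0,0,0]
    - [0,0,0,0]
    - [0,0,20,0]
    - [0,0,55,0]
    - [0,0,90,0]
    - [0,0,120,0]
    - [0,0,130,0]
    - [0,0,130,0]
    - [0,0,130,0]
  hand: 40

```text
time: 43.75
tool_pos: [447.6, -168.6, 134.9]
tcp_rot: [-1.325, 1.565, -1.35]
contact_force: [0.1, -0.5, -1.6]
grip_width: 56.8
```

```bash
python3 -c "
from seg import *
o=st();p=o['tool_pos']
S=snap('side','s27')
for dy in(-3,0,3): print(dy,proj('side',p+[0,dy,15]).round(1),proj('side',p+[0,dy,-3]).round(1))
cmap(S,215,205,265,250)
"
```

```text
t 43.75 p [ 447.6 -168.6  134.9] jaw yaw -1.42 tilt [ 0.001 -0.006 -1.   ] F [ 0.1 -0.5 -1.6] w 56.8 q [-0.52  0.36  1.78 -0.01  1.   -0.49]
-3 [235.4 217.3] [236.  223.8]
0 [235.3 216.5] [235.8 223.1]
3 [235.2 215.8] [235.7 222.4]
cols 215 step 1
205 ######-........................-**+++++++-........
206 #****#+-.......................-**+++++++-......-.
207 +++++++-.......................-**+++++++-........
208 ++++++*-........................+#+++++++-........
209 ++++++*-.......................-+*+++++++-........
210 ++++++*-.......................-+#++++++--........
211 ++++++#-............----........-#+++++++-........
212 ++++++#-.......--RRRRRRRRRR-....-#+++++++-........
213 ++++++*-.....-RRRRRRRRRRRRRRR-..-#+++++++-......-+
214 ++++++*-..--RRRRRRRRRRRRRRRRRR-.-#+++++++-....-*#B
215 ++++++*-.--RRRRRRRRRRRRRRRRRRRR-+*++++++-.....-###
216 ++++++*+--RRRRRRRRRRRRRRRRRRRRRRR#++++++-.....-*##
217 ++++++**-RRRRRRRRRRRRRRRRRRRRRRRR#++++++-......+##
218 +++++++#RRRRRRRRRRRRRRRRRRRRRRRRR#++++++-......-*#
219 -++++++#RRRRRRRRRRRRRRRRRRRRRRRRRR*+++++-.......-B
220 +++++++*RRRRRRRRRRRRRRR
[... 922 characters left out ...]
..............--........................
238 ..............-.....-........-....................
239 ..................................................
240 ..................................................
241 ..................................................
242 ..................................................
243 ..................................................
244 ..................................................
245 ............................-.....................
246 ..................................................
247 ..................................................
248 ..................................................
249 .........--.......................................
```

Emit:
carry_out:
  rows:
    - [5,20,2,0]
    - [15,52,4,0]
    - [25,87,4,0]
    - [35,122,4,0]
    - [45,157,4,0]
    - [55,192,4,0]
    - [65,227,4,0]
    - [75,262,4,0]
    - [85,297,4,0]
    - [95,332,4,0]
    - [105,367,4,0]
    - [115,402,4,0]
    - [124,437,4,0]
    - [131,465,4,0]
    - [136,484,4,0]
    - [137,489,4,0]
    - [137,489,4,0]
    - [137,489,4,0]
    - [137,489,4,0]
    - [137,489,4,0]

```text
time: 45.47
tool_pos: [584.0, 319.2, 137.8]
tcp_rot: [-1.8, 1.566, -1.827]
contact_force: [0.3, -0.1, -0.5]
grip_width: 56.6
```

```bash
python3 -c "
from seg import *
o=st();p=o['tool_pos']
S=snap('side','s28')
print(proj('side',p+[0,-1,13]).round(1),proj('side',p+[0,-1,4]).round(1))
m=mask(S,red,(240,100,290,145));print(m[2],m[3],m[1].min(0),m[1].max(0))
cmap(S,250,115,285,145)
"
```

```text
t 45.47 p [584.  319.2 137.8] jaw yaw -1.51 tilt [-0.001 -0.005 -1.   ] F [ 0.3 -0.1 -0.5] w 56.6 q [ 0.39  0.67  1.21 -0.    1.26  0.41]
[264.8 127. ] [264.9 129.7]
[264.52694611 129.76047904] 167.0 [256 125] [273 135]
cols 250 step 1
115 *#***BBBBBBBBB-.------.-++++++-.---
116 +++++*BBBBBBBB-.-------+*+++++-----
117 +++++BBBBBBBBB-.-----.-+*+++++-----
118 +++++*BBBBBBBB-.-------+#+++++-----
119 +++++*BBBBBBBB-..----.-+#+++++-----
120 +++++*BBBBBBBB-.-----.-+#+++++-----
121 +++++*BBBBBBBB-.-----.-+#+++++-----
122 +++++*BBBBBBBB-.-----.-+#++++------
123 +++++*BBBBBBBB-.......-+#+++++-----
124 +++++*BBBBB***++----...-#+++++-----
125 +++++*BB*RRRRRRRRRRRR-.-#+++++-----
126 *++++*#RRRRRRRRRRRRRRR-+#++++-.----
127 +++++*RRRRRRRRRRRRRRRRRR*++++------
128 -++++*RRRRRRRRRRRRRRRRRR#++++------
129 -++++*RRRRRRRRRRRRRRRRRR#+++-------
130 --++++*RRRRRRRRRRRRRRRRR#++-.------
131 -.-++**RRRRRRRRRRRRRRRRR*+-.-------
132 -..--**RRRRRRRRRRRRRRRR*-..--------
133 ....-++RRRRRRRRRRRRRRRR+-.---------
134 -----.-+RRRRRRRRRRRRRR+-.----------
135 -----..-+***RRRRRRR+++-..----------
136 -------..---+++++--....------------
137 ---------............--------------
138 -----------------------------------
139 -----------------------------------
140 -----------------------------------
141 ------------------------..---------
142 ------------.--++-.----------.-----
143 ------------.-++++-.-------------..
144 -------------+*++*+-.--------------
```

Emit:
carry_out:
  rows:
    - [0.7,1.5,-10,0]
    - [0.7,1.5,-20,0]
    - [0.7,1.5,-27,0]
    - [0.7,1.5,-31,0]
    - [0.7,1.5,-34,0]
    - [0.7,1.5,-37,0]
    - [0.7,1.5,-40,0]
    - [0.7,1.5,-44,0]
    - [0.7,1.5,-47,0]
    - [0.7,1.5,-47,0]

```text
time: 46.35
tool_pos: [584.5, 320.8, 90.3]
tcp_rot: [-1.881, 1.565, -1.907]
contact_force: [0.5, -0.7, -0.8]
grip_width: 56.6
```

```bash
python3 -c "
from seg import *
o=st();print(o['moment'])
"
```

```text
t 46.35 p [584.5 320.8  90.3] jaw yaw -1.51 tilt [-0.002 -0.005 -1.   ] F [ 0.5 -0.7 -0.8] w 56.6 q [ 0.39  0.72  1.26 -0.    1.16  0.42]
[-0.06271741  0.05175548 -0.02569703]
```

Emit:
carry_out:
  rows:
    - [0,0,-4,0]
    - [0,0,-7,0]
    - [0,0,-9,0]
    - [0,0,-10,0]
    - [0,0,-11,0]
    - [0,0,-11,0]

```text
time: 46.85
tool_pos: [584.6, 320.8, 79.4]
tcp_rot: [-1.841, 1.565, -1.867]
contact_force: [0.0, -0.1, -0.7]
grip_width: 56.5
```

Emit:
carry_out:
  rows:
    - [0,0,-1,0]
    - [0,0,-2,0]
    - [0,0,-2.5,0]
    - [0,0,-2.5,0]

```text
time: 47.18
tool_pos: [584.7, 320.9, 79.1]
tcp_rot: [-1.603, 1.566, -1.629]
contact_force: [-4.6, -2.5, 11.1]
grip_width: 56.6
```

Seated with 11 N; releasing and retracting.

Emit:
carry_out:
  rows:
    - [0,0,0,0]
    - [0,0,0,0]
    - [0,0,0,0]
    - [0,0,0,0]
    - [0,0,0,0]
    - [0,0,0,0]
    - [0,0,20,0]
    - [0,0,50,0]
    - [0,0,70,0]
    - [-10,-20,75,0]
    - [-30,-55,75,0]
    - [-50,-90,75,0]
    - [-70,-125,75,0]
    - [-90,-160,75,0]
    - [-110,-195,75,0]
    - [-120,-220,75,0]
    - [-120,-220,75,0]
    - [-120,-220,75,0]
  hand: 91.8

```text
time: 48.68
tool_pos: [464.7, 99.9, 154.6]
tcp_rot: [-1.418, 1.566, -1.447]
contact_force: [0.3, 0.1, 0.3]
grip_width: 91.8
```

```bash
python3 -c "
from seg import *
o=st()
S=snap('side','s29');T=snap('top','t29')
cmap(S,245,135,290,178)
cmap(T,152,182,205,220)
m=mask(T,red,(160,185,195,215));print('collar top',atz('top',m[2],92))
P=np.array([584.6,320,0]);print([proj('side',P+[0,0,z]).round(1).tolist() for z in(100,92,74,48,40)])
x=T.astype(int)-np.load('pics/top0.npy').astype(int)
"
```

```text
t 48.68 p [464.7  99.9 154.6] jaw yaw -1.65 tilt [ 0.001 -0.005 -1.   ] F [0.3 0.1 0.3] w 91.8 q [ 0.05  0.33  1.76 -0.01  1.05  0.08]
cols 245 step 1
135 ----+yB########y++++-..----------------------
136 ....+y#########y++++-..------...-------------
137 *+*##y#########y*+++-.--.--------------------
138 *****y#########y*+++-.------.----------------
139 ....+y####g#####++++-.....-------------------
140 ...-+##########+++*+-.......----.--...-..----
141 --.--******+---..++--.RR..........------..---
142 --.--++++++-..RRRRR. ..RRRR....---..------..-
143 --.+*++++++-.RRRRR+-+++-RRRRR...-----......--
144 --.+*++++++-.RRRRR*++++*RRRRR...--.-------...
145 --.-#++++++-RRRRRR*+++++RRRRR--...--..----...
146 --.-#+++++++RRRRRRRRRRRRRRRRR+-.----------...
147 -..-#+++++++*RRRRRRRRRRRRRRRR+-....--.....---
148 -..-#++++++++RRRRRRRRRRRRRRRR+-....---.....--
149 --.-#*+++++-+RRRRRRRRRRRRRRRR+-.-------------
150 --.-**+++++-+RRRRRRRRRRRRRRR+--.-----------..
151 --.-**++++--++RRRRRRRRRRRRR++--.------------.
152 --.-**++++--++++RRRRRRR+++++++-..-----------.
153 --.-**+++++-+*+++-+++++- -++*+-.----------...
[... 2853 characters left out ...]
         ...--+++++++--.         -+*++++++++.
211 .....---------------++++++++++---.......-+++++++++++-
212 ....--+--+++++++++++++++++++++++++++++++++++++++++++-
213 ....---...-++++++++++++++++++++++++++++++++++-.-++++-
214 ....--.   -+++++++++++++++++++++++++++++++++-   -+++.
215 ....--.   -+++++++++++++++++++++++++++++++++.   .+++-
216 ....-+-. .-+++++++++++++++++++++++++++++++++.   .+++-
217 ....-++--+++++++++++++++++++++++++++++++++++-. .-+++-
218 ....-++++++++++++++++++++++++++++++++++++++++---++++-
219 ....----------------+++++++------+++++++++++++++++++-
collar top [584.05006514 318.08181242  92.        ]
[[265.5, 141.6], [265.6, 143.9], [265.7, 149.0], [266.0, 156.2], [266.1, 158.4]]
```

```bash
python3 -c "
from seg import *
a=np.load('pics/side0.npy').astype(int);b=np.load('pics/side29.npy' if 0 else 'pics/s29.npy').astype(int)
for n,(x0,y0,x1,y1) in dict(wrench=(310,175,335,212),driver=(328,232,375,285),oil=(362,180,392,240),square=(185,148,228,172),blanks=(190,305,252,362),pink=(290,328,358,380),turq=(272,236,324,265),purple=(183,184,208,204)).items(): print(n,(np.abs(a-b)[y0:y1,x0:x1].max(2)>50).mean().round(3))
close_job()
"
```

```text
wrench 0.0
driver 0.0
oil 0.0
square 0.078
blanks 0.0
pink 0.0
turq 0.0
purple 0.012
the job is handed in; nothing more can be done
```

The job is handed in. The plate lies bare steel face up over the post, flat on the green block, with the spacer home on it and the red collar home on the spacer. It took about 49 s of the 72 s allowed.

**What I did:**
- I tilted the plate upright in the grip by pushing it against the yellow block, stood it on edge in the orange rack's slot and let go. It stood there leaning about 14°.
- I took it again. The first attempt to turn it slipped in the grip and left it at about 32°. I recovered by laying it bare face up on the yellow block, regripping at its centre and threading it over the post.
- Then the spacer went on, and after it the collar. Each stopped on a clear rise in downward force (about 8 N and 11 N) before I let go.

**Last checks:**
- **Stack:** the side and top pictures show the plate level, the spacer on it, the collar on that and the post tip showing through. The gripper was clear and reading no force.
- **Plate position:** the plate measured about 3 mm off the green block's centre along y, within the 4 mm play of its hole. Its yaw is within about 1° of the fixture. I did not correct this.
- **Bystanders:** comparing first and last side pictures, the wrench, screwdriver, oil bottle, blanks and the pink and turquoise plates are unchanged.
- **Disagreement:** about 8% of the try square's patch and 1% of the purple ring's patch changed. The arm never worked beside the try square, so I put this down to the arm or its shadow, but I did not confirm that.
- **Pictures:** I had used all 12 picture views by mid-task, so the later checks are from printed pixel maps of the camera images.

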